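# Bring a spread retaining ring over a spindle to its groove

### The arm

A 6-joint arm with a two-finger parallel gripper is mounted at the origin on a cart in front of the work surface, level with it; the furniture and walls round the work are solid. World frame = base frame: x ahead of the robot, y to its left, z up, the work surface at z = 0. Lengths are in m, angles in rad, forces in N, time in s.
With the tool pointing down it reaches from about 0.35 to 0.85 m from the base axis. Payload 8.1 kg.
Tool frame: the origin (TCP) lies at the very end of the fingers, on their centre line; the grasp point (between the pads) lies 19 mm behind it (robot.pinch_z is the distance from the TCP to the grasp point, in m); x points along the fingers, z is the direction in which the jaws open and shut, and the axes are right-handed (so a half turn about x gives the same grasp; the last joint's range is limited). The gripper opens to 93 mm and grips with 3 to 60 N. Pads are 15 mm wide; open, the fingers measure 128 mm over their backs; the gripper's body (75 mm by 188 mm) begins 65 mm behind the grasp point.
Start: joints at [-1.352, 0.13, 1.488, -0, 1.523, -0.085], TCP at [0.18, -0.573, 0.219] pointing down, gripper open.
Joint ranges: [-2.96, 2.96], [-0.89, 2.26], [0.02, 2.5], [-1.34, 4.48], [0, 2.73], [-2.66, 2.66]. Speed limits (rad/s): [2.39, 2.39, 2.79, 3.14, 3.14, 3.14].

### API

Orientations are given as a rotation vector (axis times angle).
In Python, from plant import robot, optics, ticket gives the robot as it stands.
- The arm moves only by the tool jog_arm, never from a script. Its argument "targets" is a list of rows, each a list of 7 numbers: the shift along the tool's x, y, z in cm, then the turn, a rotation vector about the tool's x, y, z in degrees, then the closure, from 0 (fully open) to 1 (shut). In form: [[dx, dy, dz, ax, ay, az, grip], ...]. A call has 1 to 5 rows; each row is the pose to reach, as a shift and turn from the pose measured when the call began, along the tool's axes at that moment; what a row does not reach only later rows make up. A row lasts 1/8 s, in which the tool goes at most 62.5 mm and 10.7 degrees, less where a joint would pass 70% of its speed; a pose out of reach is approached as far as the arm can. A call with a gripper value outside its range is refused whole. The fingers move at their own pace and stop on an object; "squeeze" is the grip in N (left out, the last holds). Time passes only in rows, so rows that repeat a pose let the fingers close. It gives the time, the measured TCP pose, the force and the opening at its end, in the units of the state.
- robot.read_state(): the state, without advancing time (a new reading comes with each control period).
- optics.read_camera(name): name is "scene" or "top" or "wrist"; returns a dict with "frame" (480x640x3 uint8, red, green, blue), "vertical_fov" (degrees; the focal length in pixels is half the picture's height over the tangent of half this angle, whatever the lens; pixels are square), "cx", "cy" (the principal point, pixels), "k1" (the pictures are not rectified: a ray, as slopes to the right and down, at radius r is drawn at 1 + k1 r^2 times it, then the intrinsics apply), "R" (3x3) and "t" (3): a world point X has camera coordinates R X + t. Camera axes: x right, y down, z forward; pixel columns grow to the right and rows downward; lengths in m; the calibration is good to about 2 mm. A picture is of the moment at which its call begins. There is no depth.
- ticket.close_job(): hands the job in, once; it reports no verdict.
The state is a dict: "t": time; "q": joint angles; "dq": joint speeds; "joint_torque": joint torques, N m; "tool_pos": TCP position; "orientation": TCP orientation; "force": force on the tool from outside, world axes, zero at the start; "wrist_torque": the same for the moment, N m; "opening": finger opening in m.
Only numpy, scipy, OpenCV 4.12 (cv2) and the standard library are available. Lean on these libraries where they do the work, as an engineer would, in place of code of your own. Each camera call takes 0.05 s, during which the arm holds its last target.

### The job

Swing the brace that lies across the end of the upright drive spindle out to the side until it clicks into its end notch. Then squeeze the handles of the circlip pliers fully so that the ring on their tips is spread, lower the ring level over the spindle down to the groove just above the white hub, and finish holding it there in the gripper: still fully spread, around the groove, centred and clear of the spindle and hub, neither touching nor resting on them. Leave everything else on the worktop where it is.

Things in the scene. Friction and masses are not known exactly. Their poses are not given: they have to be found in the camera images.
- stand: Fixed aluminium stand: base plate 136 x 76 x 12 mm (x = -48 to +88 mm), on it a white hub (60 mm diameter, top 48 mm up) and above it an upright steel spindle, 44 mm diameter, its end 82 mm above the worktop. Origin on the worktop on the spindle's axis, z up; +x points to the brace's hinge post (20 mm thick), 70 mm from the axis on the side away from the robot.
- groove (a point): Centre of the ring groove in the spindle: on the spindle's axis, 56.5 mm above the worktop. The groove is 10 mm wide (51.5 to 61.5 mm) and 39 mm in diameter.
- brace (a joint): Angle of the swing brace, rad: 0 across the spindle's end, 1.4 end of travel; starts at 0 to 0.2. It turns clockwise seen from above: the knob end goes from the robot's side of the spindle to the left. A spring plunger makes it stiff from 0.8 to 1.1 (up to about 3 N at the knob), then it snaps on into the end notch at 1.4 (1.36 counts as seated) and stays there.
- brace_knob (a point): Top centre of the upright round knob on the brace's free end: 15 mm diameter, standing from 95 mm (top of the brace's 20 mm wide, 8 mm thick flat bar) to 127 mm above the worktop; 93 mm from the hinge axis. The point turns with the brace.
- brace_hinge (a point): Point on the upright hinge axis of the brace, 98 mm above the worktop. The index plunger sits 25 to 50 mm beside it, on the far right of the post, up to 100 mm high.
- pliers: Loose circlip pliers, 165 g, 205 mm long, lying flat on a white rest, underside 22 mm above the worktop, with a dark steel snap ring on their tips. Origin at the pivot, on the underside; x along the pliers from the handles to the ring, z up. Squeezing the two handles together spreads the ring.
- handles (a point): Where to grip: midway between the two grey flat-sided handles, x = -65, y = 0, z = 7 mm in the pliers' frame (29 mm above the worktop). The handles run from x = -104 to -37 mm and are 14 mm high. Over their outer faces: 60 mm here at rest, 65 mm 11 mm farther back, 76 mm at their ends; 32 mm, faces parallel to x, when fully squeezed.
- ring_mid (a point): Fixed point of the pliers, x = 54.8, y = 0, z = 2.5 mm in their frame: middle of the ring's opening WHEN FULLY SPREAD, at mid-thickness; then a 54 mm circle round it is free and the ring reaches to x = 85 mm. Ring 5 mm thick (z 0 to 5 mm), jaws up to z = 13 mm. At rest the ring is 40 mm inside, too tight for the spindle, and reaches to x = 102 mm.
- jaw_l (a joint): Angle of the left handle and jaw (the right one mirrors it), rad: 0 relaxed, 0.21 handles at their stop and ring fully spread. Sprung: about 4 N a side at the handles starts it, 8 N holds it at the stop; a grip of 20 to 60 N squeezes fully and carries the pliers (fingers that swing forward as they close slide down the handles a little). Springs back if let go.
- rest: Fixed white rest under the pliers, top 22 mm above the worktop; origin on the worktop under the pivot, axes as the pliers'. Front block x = -22 to +30 mm, 50 mm wide; rear bar x = -104 to -94 mm, 84 mm wide, under the ends of the handles; between them only a 18 mm wide, 6 mm high strip along the middle, so the handles are free there for fingers.
- beaker_a: Bystander: glass beaker, 72 mm high, 66 mm wide; origin under its centre.
- beaker_b: Bystander: smaller glass beaker, 56 mm high, 54 mm wide; origin under its centre.
- tape_roll: Bystander: roll of label tape lying flat, 62 mm diameter, 19 mm high; origin under its centre.
- weigh_bottle: Bystander: small glass weighing bottle with lid, 39 mm diameter, 65 mm high; origin under its centre.
- stopper: Bystander: grey rubber stopper, 28 mm diameter, 30 mm high; origin under its centre.

How it is judged:
By the outcome, as a careful person would: the job done as asked, in the order asked, and still so for the second after the job is handed in, while the arm keeps its last pose, push and grip.
It also fails if it takes over 51 s, if anything falls off the work surface, if the arm or the gripper's body presses on something with over 40 N, if the wrist force passes 120 N, or if a joint passes its speed limit or range.

## Working session

There is one attempt and no reset: what is moved stays moved. The work goes in short steps, Python scripts to look and compute and a tool call to move; the robot and the scene stay as the last step left them, time stands still between calls to the robot, and variables do not carry over. Pictures are saved under pics/ and viewed, and the job is handed in when it is done.

Besides the shell and the picture viewer there is one more tool, called after "Emit:" in YAML: its name, and indented under it one key for each argument. jog_arm: Moves the arm, as the interface text tells. Its arguments: {"type":"object","properties":{"targets":{"type":"array"},"squeeze":{"type":"number"}},"required":["targets"]}

```bash
ls; mkdir -p pics
python3 - <<'E'
from plant import robot, optics, ticket
import cv2, numpy as np
s=robot.read_state(); print(s, robot.pinch_z)
for n in ["scene","top","wrist"]:
    c=optics.read_camera(n)
    cv2.imwrite(f"pics/{n}0.png",c["frame"][:,:,::-1])
    print(n,c["vertical_fov"],c["cx"],c["cy"],c["k1"],np.round(c["R"],4).tolist(),np.round(c["t"],4).tolist())
E
```

```text
pics
{'t': 0.0, 'q': array([-1.35244138e+00,  1.31170566e-01,  1.48926805e+00, -2.71387903e-06,
        1.52300383e+00, -8.54003296e-02]), 'dq': array([-1.67973063e-06, -3.37753287e-05,  2.00140433e-03,  7.21700269e-05,
        7.63404270e-04, -2.11791898e-03]), 'joint_torque': array([ 1.98099051e-04, -5.59850049e+01, -4.91750872e+01,  7.66023318e-02,
        3.51210753e-02, -1.23903587e-04]), 'tool_pos': array([ 0.17935966, -0.57196737,  0.21758801]), 'orientation': array([ 0.98379566,  1.33915365, -0.98177661]), 'force': array([-0.17033322,  0.30263125, -0.62257203]), 'wrist_torque': array([ 0.05783859, -0.02917748, -0.02204602]), 'opening': 0.0928110917645341} 0.0188
scene 49.81827903200029 320.18076392056474 241.7408544430138 0.025082062815327853 [[-0.7805, -0.625, -0.0139], [-0.4411, 0.5663, -0.6962], [0.443, -0.5372, -0.7177]] [0.494, 0.2879, 0.977]
top 48.8433676124615 312.409513461573 232.24430773294475 -0.023789637158497755 [[0.0043, -0.9998, -0.0169], [-0.9942, -0.0024, -0.1071], [0.107, 0.0173, -0.9941]] [0.0845, 0.5989, 1.2981]
wrist 63.30347883967429 323.2983025123226 237.82275013791858 -0.038441405031900744 [[0.2977, -0.9546, -0.0014], [-0.9275, -0.2896, 0.2362], [-0.2259, -0.069, -0.9717]] [-0.5999, -0.0264, 0.3888]
```

View pics/scene0.png

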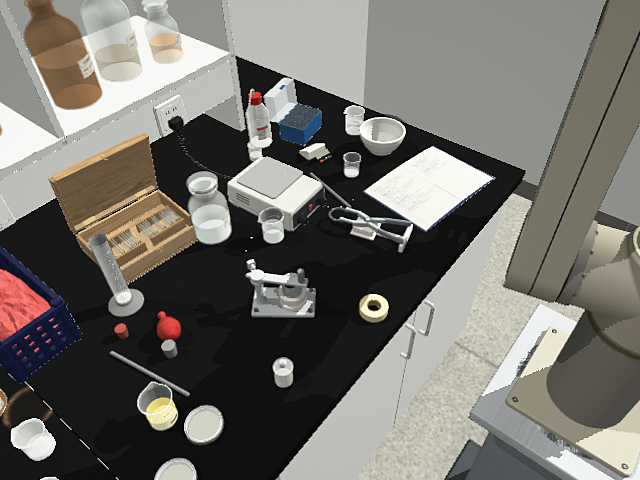

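View pics/top0.png

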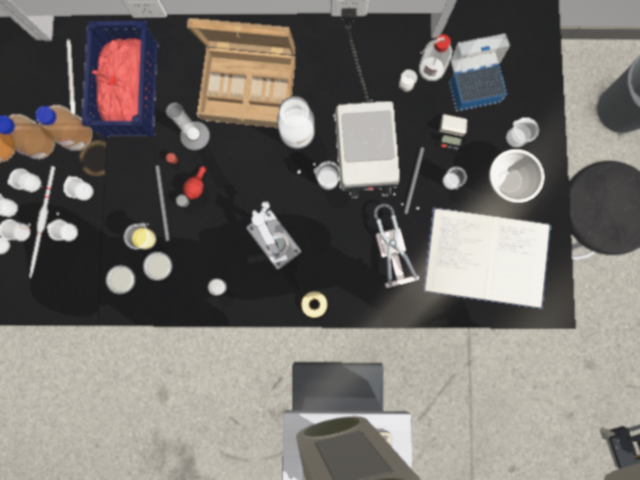

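View pics/wrist0.png

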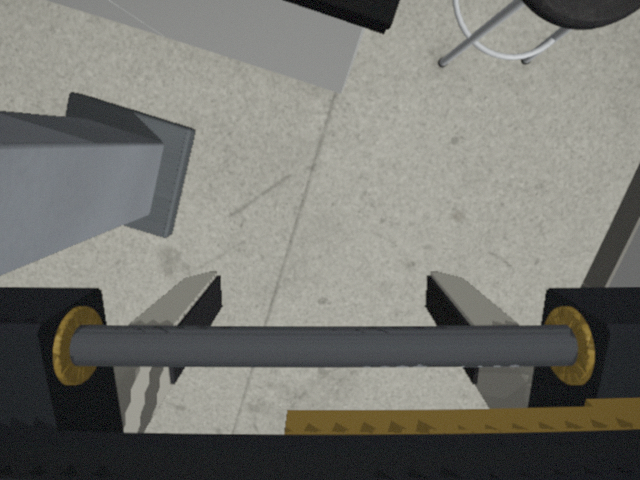

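The scene view shows the stand near (283,295) and the pliers near (370,228). In the top view they are at (272,240) and (392,250), with the handles toward the robot. I'll crop in closer.

```bash
cat > h.py <<'E'
from plant import robot, optics, ticket
import cv2, numpy as np
from scipy.spatial.transform import Rotation as Ro
def cam(n,save=None):
    c=optics.read_camera(n); 
    if save: cv2.imwrite(f"pics/{save}.png",c["frame"][:,:,::-1])
    np.savez(f"cam_{save or n}.npz",**{k:c[k] for k in c})
    return c
def load(s): return dict(np.load(f"cam_{s}.npz"))
def f_(c): return 240/np.tan(np.radians(float(c["vertical_fov"]))/2)
def proj(c,X):
    p=np.atleast_2d(X)@c["R"].T+c["t"]; s=p[:,:2]/p[:,2:]; r2=(s**2).sum(1,keepdims=True)
    s=s*(1+c["k1"]*r2); return s*f_(c)+[float(c["cx"]),float(c["cy"])]
def ray(c,uv):
    d=(np.atleast_2d(uv).astype(float)-[float(c["cx"]),float(c["cy"])])/f_(c); s=d.copy()
    for _ in range(20): s=d/(1+c["k1"]*(s**2).sum(1,keepdims=True))
    v=np.c_[s,np.ones(len(s))]@c["R"]; v/=np.linalg.norm(v,axis=1,keepdims=True)
    return -c["R"].T@c["t"], v
def onz(c,uv,z):
    o,v=ray(c,uv); return o+v*((z-o[2])/v[:,2:])
def tri(obs):
    A=np.zeros((3,3));b=np.zeros(3);L=[]
    for c,uv in obs:
        o,v=ray(c,uv);v=v[0];P=np.eye(3)-np.outer(v,v);A+=P;b+=P@o;L.append((o,P))
    x=np.linalg.solve(A,b); return x,[round(1000*np.linalg.norm(P@(x-o)),1) for o,P in L]
def crop(c,u0,v0,w,h,name,k=4):
    im=c["frame"][v0:v0+h,u0:u0+w,::-1]; cv2.imwrite(f"pics/{name}.png",cv2.resize(im,None,fx=k,fy=k,interpolation=cv2.INTER_CUBIC))
def jog(Xt,Rt=None,s=None):
    s=s or robot.read_state(); R=Ro.from_rotvec(s["orientation"])
    d=R.inv().apply(np.array(Xt)-s["tool_pos"])*100
    a=np.zeros(3) if Rt is None else np.degrees((R.inv()*Rt).as_rotvec())
    return np.round(d,2),np.round(a,2)
E
python3 - <<'E'
from h import *
c=cam("top","top1"); crop(c,235,190,80,90,"topstand",6); crop(c,355,195,80,100,"toppl",6)
c=cam("scene","scene1"); crop(c,235,250,100,75,"scstand",7); crop(c,310,190,120,70,"scpl",6)
R=Ro.from_rotvec(robot.read_state()["orientation"]).as_matrix(); print(R.round(3))
E
```

```text
[[-0.     0.954  0.299]
 [ 0.001  0.299 -0.954]
 [-1.     0.    -0.001]]
```

View pics/topstand.png

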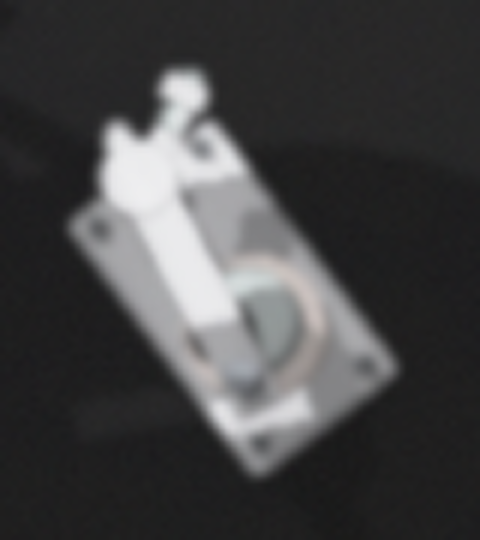

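View pics/toppl.png

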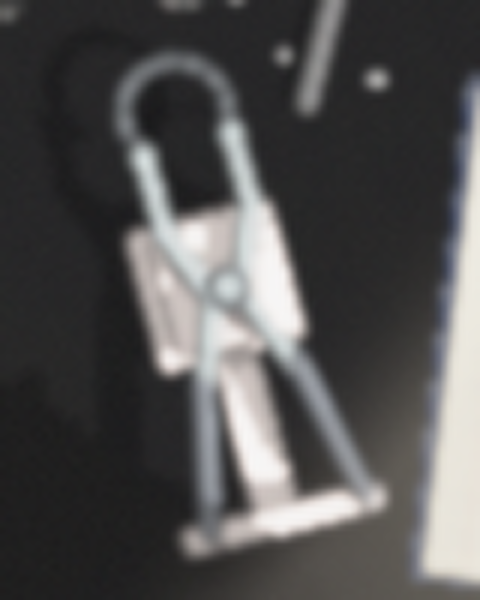

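View pics/scstand.png

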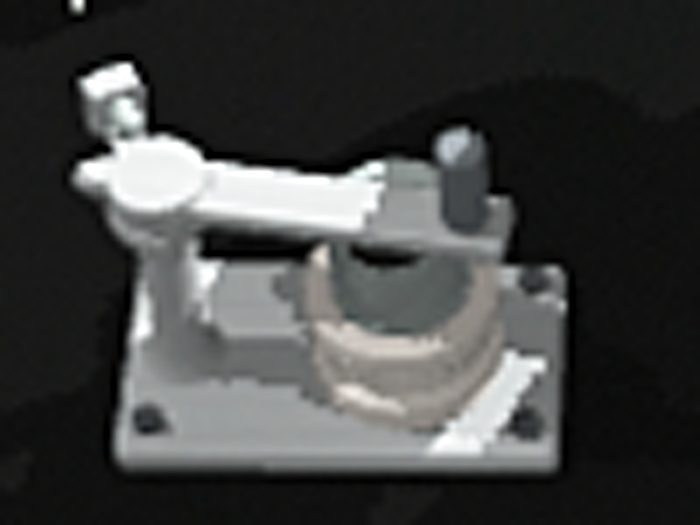

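View pics/scpl.png

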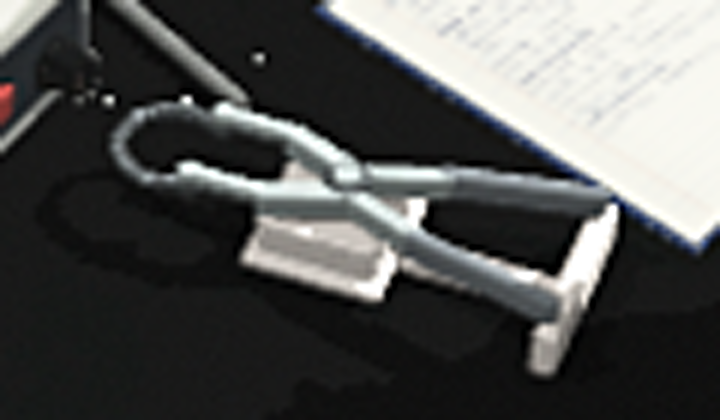

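Run:
```python
from h import *
c=load("top1"); s=load("scene1"); w=cam("wrist","w1")
def T(x,y): return [(x+.5)/6-.5+235,(y+.5)/6-.5+190]
def P(x,y): return [(x+.5)/6-.5+355,(y+.5)/6-.5+195]
def S(x,y): return [(x+.5)/7-.5+235,(y+.5)/7-.5+250]
def Q(x,y): return [(x+.5)/6-.5+310,(y+.5)/6-.5+190]
mm=lambda a:np.round(np.array(a)*1000,1).tolist()
for n,p in dict(left=(68,225),bottom=(258,478),right=(400,370)).items(): print(n,mm(onz(c,T(*p),.012)))
for n,p in dict(l=(120,465),r=(560,470),tr=(565,268)).items(): print('scene',n,mm(onz(s,S(*p),.012)))
print("hinge tri",[mm(a) for a in tri([(c,T(140,175)),(s,S(158,172))])])
print("knob tri",[mm(a) for a in tri([(c,T(245,380)),(s,S(463,145))])])
print("pivot",[mm(a) for a in tri([(c,P(226,286)),(s,Q(347,172))])])
print("handle ends", [mm(a) for a in tri([(c,P(210,525)),(s,Q(555,300))])],[mm(a) for a in tri([(c,P(373,493)),(s,Q(605,197))])])
print("bar ends",mm(onz(c,P(195,545),.022)),mm(onz(c,P(375,498),.022)))
print("ring top",mm(onz(c,P(175,58),.025)))
st=robot.read_state(); R=Ro.from_rotvec(st["orientation"]); o=-w["R"].T@w["t"]
print("wristcam in tool", mm(R.inv().apply(o-st["tool_pos"])), R.inv().apply(w["R"]).round(3).tolist())
```

```text
left [[613.8, 257.6, 12.0]]
bottom [[506.0, 175.0, 12.0]]
right [[552.1, 115.1, 12.0]]
scene l [[610.5, 260.5, 12.0]]
scene r [[504.2, 179.5, 12.0]]
scene tr [[552.4, 117.8, 12.0]]
hinge tri [[624.0, 216.7, 98.4], [200.0, 200.0]]
knob tri [[540.9, 171.8, 128.4], [1600.0, 1600.0]]
pivot [[573.7, -112.5, 40.8], [600.0, 600.0]]
handle ends [[472.8, -106.8, 34.6], [1800.0, 1800.0]] [[488.3, -174.0, 30.4], [500.0, 500.0]]
bar ends [[466.1, -101.1, 22.0]] [[486.0, -176.5, 22.0]]
ring top [[671.5, -94.5, 25.0]]
wristcam in tool [-165.3, 65.2, 0.8] [[0.0, -0.001, 1.0], [-0.236, -0.972, -0.001], [0.972, -0.236, -0.0]]
```

Rough poses agree with the text: hinge at z≈98 mm, knob at 128 mm, brace about 0.15 rad, and the plate about 134 mm long. Next I'll move the wrist camera over the pliers, turning it so it looks forward.

Emit:
jog_arm:
  targets:
    - [-1.5, 5, -5, -10.6, 0, 0, 0]
    - [-2, 9, -10, -21.2, 0, 0, 0]
    - [-3, 11.4, -14, -31.8, 0, 0, 0]
    - [-4, 12, -17, -42.4, 0, 0, 0]
    - [-4, 13, -20, -53, 0, 0, 0]

```text
t: 0.92
tool_pos: [0.244, -0.3418, 0.2595]
orientation: [0.262, 1.554, -0.264]
force: [0.0, 0.1, -0.5]
opening: 0.0928
```

Run:
```python
from h import *
s=robot.read_state(); print(s["t"],s["tool_pos"],np.degrees(s["q"]).round(1),s["force"])
az=np.radians(195); y=np.array([np.cos(az),np.sin(az),0]); x=np.array([0,0,-1.]); z=np.cross(x,y)
print(jog([.40,-.15,.26],Ro.from_matrix(np.c_[x,y,z]),s))
```

```text
0.925 [ 0.24399314 -0.34180851  0.25951784] [-61.5 -22.3 108.3   0.   93.9 -42.3] [ 0.00430615  0.09450012 -0.52680289]
(array([-0.06, 23.25,  8.42]), array([-1.2421e+02, -2.0000e-02,  1.1000e-01]))
```

Emit:
jog_arm:
  targets:
    - [0, 6, 2, -10.6, 0, 0, 0]
    - [0, 12, 4, -21.2, 0, 0, 0]
    - [0, 17, 6, -31.8, 0, 0, 0]
    - [0, 21, 7.5, -42.4, 0, 0, 0]
    - [0, 23.2, 8.4, -53, 0, 0, 0]

```text
t: 1.55
tool_pos: [0.4007, -0.1484, 0.2595]
orientation: [-0.47, 1.519, 0.467]
force: [0.3, -0.3, -0.1]
opening: 0.0929
```

Emit:
jog_arm:
  targets:
    - [0, 0, 0, -10.6, 0, 0, 0]
    - [0, 0, 0, -21.2, 0, 0, 0]
    - [0, 0, 0, -31.8, 0, 0, 0]
    - [0, 0, 0, -42.4, 0, 0, 0]
    - [0, 0, 0, -53, 0, 0, 0]

```text
t: 2.17
tool_pos: [0.4007, -0.1484, 0.2596]
orientation: [-1.18, 1.228, 1.177]
force: [-0.2, -0.2, 0.2]
opening: 0.0931
```

Emit:
jog_arm:
  targets:
    - [0, 0, 0, -10.6, 0, 0, 0]
    - [0, 0, 0, -18, 0, 0, 0]
    - [0, 0, 0, -18, 0, 0, 0]

```text
t: 2.55
tool_pos: [0.4006, -0.1484, 0.2596]
orientation: [-1.409, 1.068, 1.405]
force: [0.2, 0.1, 0.4]
opening: 0.0931
```

Run:
```python
from h import *
s=robot.read_state(); print(s["t"],s["tool_pos"],np.degrees(s["q"]).round(1),s["force"]); R=Ro.from_rotvec(s["orientation"]).as_matrix();print(R.round(3))
cam("wrist","w2")
```

```text
2.55 [ 0.40064465 -0.14841161  0.25961846] [ -27.2  -21.1  107.4   -0.    93.6 -132.8] [0.23975417 0.12558259 0.42063007]
[[ 0.002 -0.963 -0.268]
 [-0.001 -0.268  0.963]
 [-1.    -0.001 -0.002]]
```

View pics/w2.png

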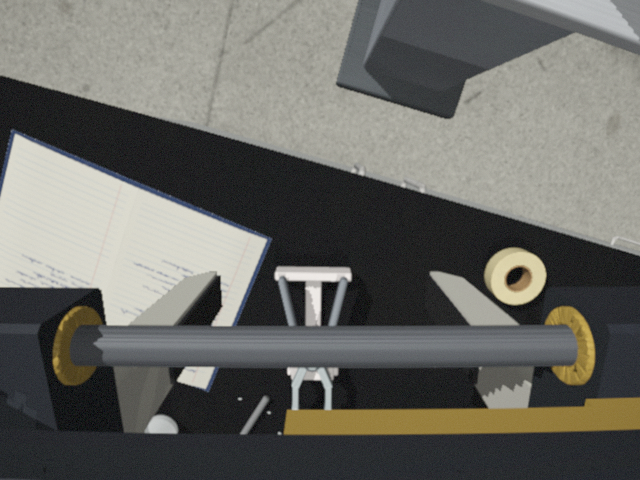

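The wrist camera only sees the tool's +y side. In this view the rest bar is at (313,272) and the ring is hidden. I'll turn back so that tool +y points ahead, toward the ring.

Emit:
jog_arm:
  targets:
    - [0, 0, 0, 10.6, 0, 0, 0]
    - [0, 0, 0, 21.2, 0, 0, 0]
    - [0, 0, 0, 31.8, 0, 0, 0]
    - [0, 0, 0, 42.4, 0, 0, 0]
    - [0, 0, 0, 53, 0, 0, 0]

```text
t: 3.22
tool_pos: [0.4006, -0.1484, 0.2596]
orientation: [-0.709, 1.452, 0.705]
force: [-0.3, 0.5, -0.2]
opening: 0.0931
```

Emit:
jog_arm:
  targets:
    - [0, 0, 0, 10.6, 0, 0, 0]
    - [0, 0, 0, 21.2, 0, 0, 0]
    - [0, 0, 0, 31.8, 0, 0, 0]
    - [0, 0, 0, 42.4, 0, 0, 0]
    - [0, 0, 0, 53, 0, 0, 0]

```text
t: 3.85
tool_pos: [0.4006, -0.1484, 0.2596]
orientation: [0.021, 1.569, -0.024]
force: [-0.1, -0.5, 0.2]
opening: 0.093
```

Emit:
jog_arm:
  targets:
    - [0, 0, 0, 10.6, 0, 0, 0]
    - [0, 0, 0, 21.2, 0, 0, 0]
    - [0, 0, 0, 31.8, 0, 0, 0]
    - [0, 0, 0, 42.4, 0, 0, 0]
    - [0, 0, 0, 53, 0, 0, 0]

```text
t: 4.47
tool_pos: [0.4006, -0.1484, 0.2596]
orientation: [0.751, 1.435, -0.751]
force: [-0.2, 0.0, -0.1]
opening: 0.093
```

Emit:
jog_arm:
  targets:
    - [0, 2, 0, 10.6, 0, 0, 0]
    - [0, 4, 0, 20.5, 0, 0, 0]
    - [0, 4, 0, 20.5, 0, 0, 0]

```text
t: 4.85
tool_pos: [0.4338, -0.125, 0.2595]
orientation: [1.023, 1.315, -1.023]
force: [0.3, -0.0, 0.0]
opening: 0.0928
```

Run:
```python
from h import *
s=robot.read_state(); print(s["t"],s["tool_pos"],np.degrees(s["q"]).round(1),s["force"]); R=Ro.from_rotvec(s["orientation"]).as_matrix();print(R.round(3))
cam("wrist","w3")
```

```text
4.85 [ 0.43379445 -0.12499042  0.2595075 ] [-22.6 -17.  104.2  -0.   92.7  53.2] [ 0.31259632 -0.00616683  0.00934513]
[[ 0.001  0.969  0.247]
 [-0.001  0.247 -0.969]
 [-1.     0.001  0.001]]
```

View pics/w3.png

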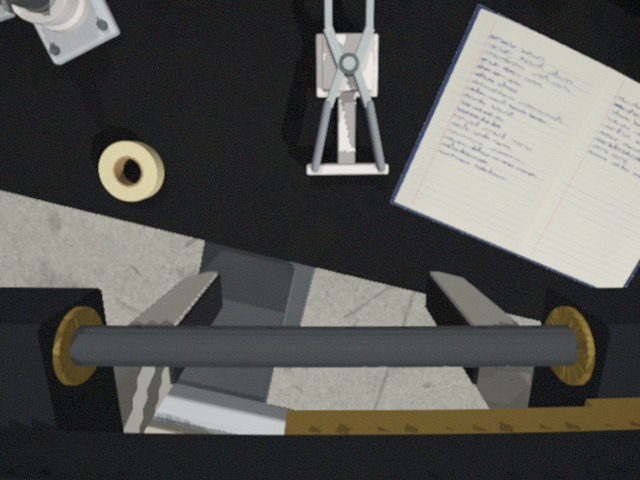

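Bar ends, pivot (348,63) and both handles are clear here; the bar is horizontal in the image at row 170. Next, the stand.

Emit:
jog_arm:
  targets:
    - [0, 2, -5, 5, 0, 0, 0]
    - [0, 4, -10, 10, 0, 0, 0]
    - [0, 6, -15, 15, 0, 0, 0]
    - [0, 8, -20, 22, 0, 0, 0]
    - [0, 9, -25, 22, 0, 0, 0]

```text
t: 5.52
tool_pos: [0.4578, 0.1402, 0.2592]
orientation: [1.304, 1.143, -1.304]
force: [-0.1, -0.5, 0.4]
opening: 0.0932
```

Emit:
jog_arm:
  targets:
    - [0, 0, 0, 0, 0, 0, 0.7]

```text
t: 5.65
tool_pos: [0.457, 0.1424, 0.2592]
orientation: [1.299, 1.147, -1.299]
force: [0.2, -1.8, 0.1]
opening: 0.0869
```

Run:
```python
from h import *
s=robot.read_state(); print(s["t"],s["tool_pos"],np.degrees(s["q"]).round(1),s["force"]); R=Ro.from_rotvec(s["orientation"]).as_matrix();print(R.round(3))
c=cam("wrist","w4"); crop(c,150,0,340,240,"w4c",2)
```

```text
5.65 [0.45698643 0.14239717 0.25917051] [ 1.120e+01 -1.240e+01  1.004e+02 -1.000e-01  9.200e+01  1.083e+02] [ 0.16357275 -1.79686457  0.06741315]
[[ 0.001  0.992 -0.123]
 [-0.001 -0.123 -0.992]
 [-1.     0.001  0.001]]
```

View pics/w4.png

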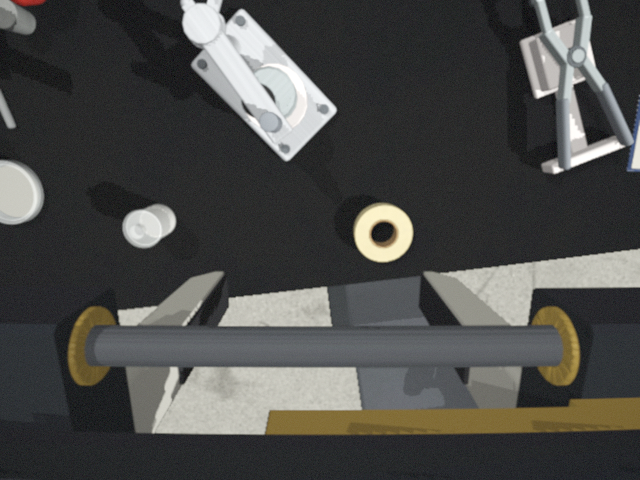

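This view shows the stand (knob near (267,120), hinge near (203,28)) and the pliers (pivot near (578,56)).

Run:
```python
from h import *
c=load("w4"); crop(c,180,0,160,165,"w4s",3.6 and 4); 
c=load("w3"); crop(c,295,0,110,185,"w3p",4)
```

```text
(no output)
```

View pics/w4s.png

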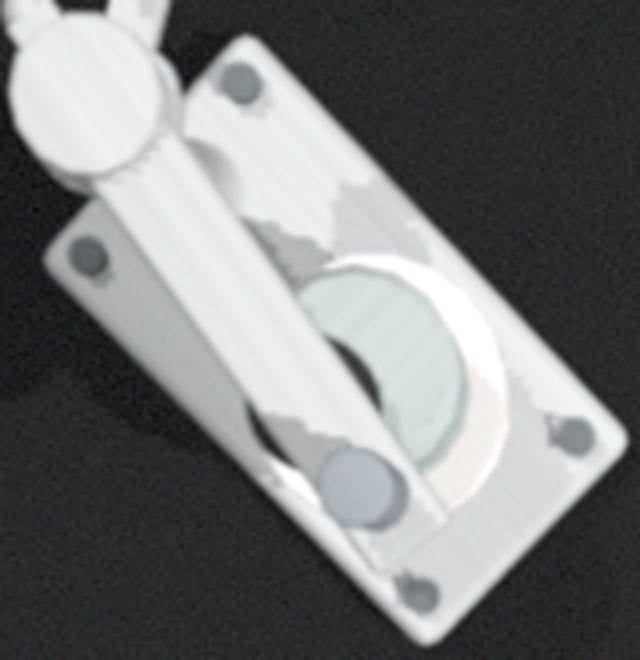

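View pics/w3p.png

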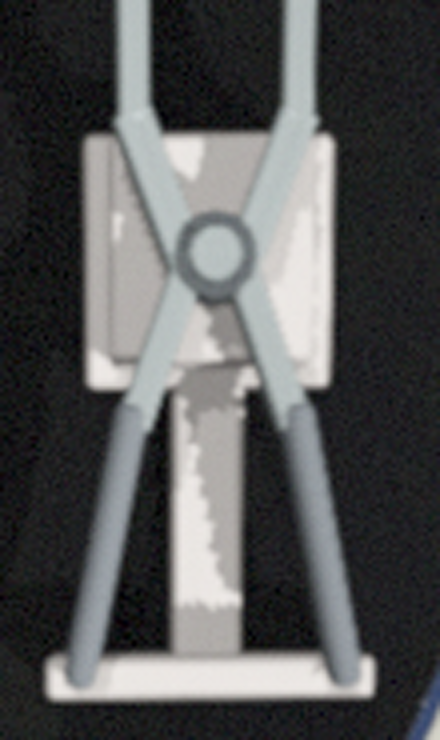

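Run:
```python
from h import *
mm=lambda a:np.round(np.array(a)*1000,1).tolist()
c=load("w4"); top=load("top1"); sc=load("scene1")
U=lambda x,y:[(x+.5)/4-.5+180,(y+.5)/4-.5]
P=np.array([onz(c,U(*p),.012)[0] for p in [(240,84),(90,256),(418,594),(575,437)]]); print(mm(P))
C=P.mean(0); d=(P[0]+P[1]-P[2]-P[3])[:2]; d/=np.linalg.norm(d); print("centre",mm(C),"yaw",np.degrees(np.arctan2(d[1],d[0])))
e=(P[1]+P[2]-P[0]-P[3])[:2]; print("yaw2",np.degrees(np.arctan2(-e[0],e[1])))
O=C[:2]-.02*d; print("axis",mm(O))
# spindle top end: left/right limb
T=lambda x,y: [(x+.5)/6-.5+235,(y+.5)/6-.5+190]; S=lambda x,y:[(x+.5)/7-.5+235,(y+.5)/7-.5+250]
print("knob",[mm(a) for a in tri([(c,U(357,487)),(top,T(245,380)),(sc,S(463,145))])])
print("knob z127",mm(onz(c,U(357,487),.127)))
print("hinge",[mm(a) for a in tri([(c,U(85,93)),(top,T(140,175)),(sc,S(158,172))])],mm(onz(c,U(85,93),.1)))
# spindle rim points, fit circle at z=.082
pts=[(355,268),(400,285),(440,315),(462,350),(466,390),(455,430),(425,470)]
Q=np.array([onz(c,U(*p),.082)[0] for p in pts])[:,:2]
A=np.c_[2*Q,np.ones(len(Q))]; x=np.linalg.lstsq(A,(Q**2).sum(1),rcond=None)[0]; print("circle",mm(x[:2]),mm(np.sqrt(x[2]+x[0]**2+x[1]**2)))
# fixed radius 22
from scipy.optimize import least_squares
print("fixR",mm(least_squares(lambda p:np.hypot(*(Q-p).T)-.022,x[:2]).x))
# pliers
w=load("w3"); V=lambda x,y:[(x+.5)/4-.5+295,(y+.5)/4-.5]
Pp=lambda x,y: [(x+.5)/6-.5+355,(y+.5)/6-.5+195]; Qq=lambda x,y:[(x+.5)/6-.5+310,(y+.5)/6-.5+190]
print("pivot",[mm(a) for a in tri([(w,V(216,254)),(top,Pp(226,286)),(sc,Qq(347,172))])],[mm(onz(w,V(216,254),z)) for z in (.035,.04)])
bl,br=onz(w,V(48,698),.022)[0],onz(w,V(374,698),.022)[0]; print("bar",mm(bl),mm(br),mm(np.linalg.norm(bl-br)),np.degrees(np.arctan2(*(bl-br)[[1,0]]))-90)
fb=[onz(w,V(*p),.022)[0] for p in [(84,136),(334,136),(334,386),(84,386)]]; print("block",mm(fb))
```

```text
[[648.4, 199.6, 12.0], [614.4, 243.2, 12.0], [522.5, 174.2, 12.0], [556.0, 129.1, 12.0]]
centre [585.3, 186.5, 12.0] yaw 37.1309620160016
yaw2 37.286114317238805
axis [569.4, 174.4]
knob [[541.7, 171.4, 127.6], [1000.0, 2000.0, 1200.0]]
knob z127 [[542.8, 171.3, 127.0]]
hinge [[624.3, 216.4, 97.8], [500.0, 500.0, 200.0]] [[623.9, 215.4, 100.0]]
circle [566.6, 173.4] 22.2
fixR [566.6, 173.2]
pivot [[574.0, -113.8, 39.3], [1200.0, 1100.0, 1100.0]] [[[574.6, -115.0, 35.0]], [[573.6, -114.9, 40.0]]]
bar [463.6, -101.0, 22.0] [484.1, -182.1, 22.0] 83.7 14.232970062041844
block [[595.1, -77.8, 22.0], [609.9, -135.6, 22.0], [554.9, -151.2, 22.0], [539.7, -91.6, 22.0]]
```

Axis estimates agree to about 3 mm, near (567.5, 174). The brace is at about 0.152 rad, the knob at (542, 171.4, 127). I'll go above the knob with the fingers about 28 mm apart, so they straddle it.

Emit:
jog_arm:
  targets:
    - [0, 4, -2, 0, 0, 0, 0.7]
    - [4, 8, -3.9, 0, 0, 0, 0.7]
    - [9, 8.1, -3.9, 0, 0, 0, 0.7]
    - [9, 8.1, -3.9, 0, 0, 0, 0.7]

```text
t: 6.2
tool_pos: [0.5395, 0.1665, 0.1642]
orientation: [1.293, 1.15, -1.31]
force: [0.2, -0.5, 0.2]
opening: 0.0437
```

Run:
```python
from h import *
s=robot.read_state(); print(s["t"],s["tool_pos"],s["opening"],np.degrees(s["q"]).round(1),s["force"]); R=Ro.from_rotvec(s["orientation"]).as_matrix();print(R.round(3))
print(jog([.542,.1714,.103]))
cam("scene","sc5")
c=cam("wrist","w5")
```

```text
6.2 [0.53950714 0.16650532 0.16420514] 0.04371911185240494 [ 12.1   4.4  94.3  -0.2  81.9 109.3] [ 0.18385927 -0.54373708  0.15230735]
[[-0.009  0.992 -0.125]
 [-0.005 -0.125 -0.992]
 [-1.    -0.008  0.006]]
(array([ 6.12,  0.24, -0.55]), array([0., 0., 0.]))
```

View pics/w5.png

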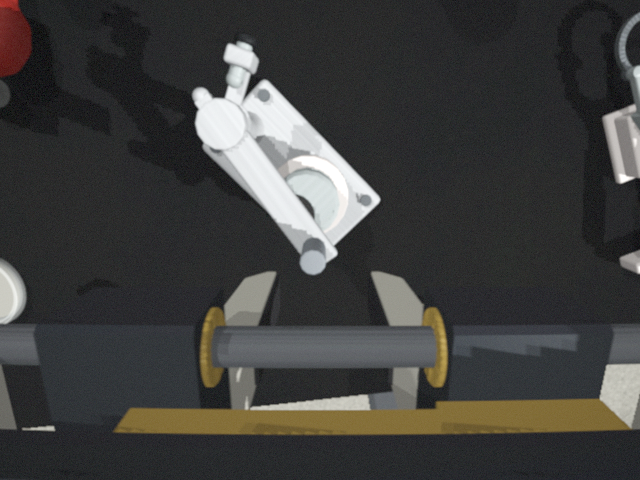

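The knob is at (313,261), just left of the midline between the fingers, which fits the computed 5 mm shift. Descending around it.

Emit:
jog_arm:
  targets:
    - [0, 0.24, -0.55, 0, 0, 0, 0.7]
    - [0, 0.24, -0.55, 0, 0, 0, 0.7]
    - [2, 0.24, -0.55, 0, 0, 0, 0.7]
    - [5, 0.24, -0.55, 0, 0, 0, 0.7]
    - [6, 0.24, -0.55, 0, 0, 0, 0.7]

```text
t: 6.92
tool_pos: [0.5438, 0.1725, 0.1072]
orientation: [1.297, 1.147, -1.305]
force: [0.5, -0.5, 0.5]
opening: 0.0279
```

Run:
```python
from h import *
s=robot.read_state(); print(s["t"],s["tool_pos"],s["opening"],s["force"])
c=cam("wrist","w6"); d=cam("scene","sc6"); crop(d,225,215,120,110,"sc6c",5)
hx,hy=.624,.216
for th in (.15,.3,.5,.7,.9,1.1,1.25,1.4):
    a=np.radians(217.2)-th; k=[hx+.093*np.cos(a),hy+.093*np.sin(a)]; tx,ty=np.sin(a),-np.cos(a)
    print(th,np.round(k,4),jog([k[0]+.006*tx,k[1]+.006*ty,.104])[0])
```

```text
6.925 [0.54376591 0.17250881 0.10716932] 0.027904325689378465 [ 0.48510381 -0.49379859  0.51347427]
0.15 [0.5424 0.1715] [ 0.44 -0.54 -0.35]
0.3 [0.5366 0.1842] [ 0.43 -1.19 -1.59]
0.5 [0.532  0.2022] [ 0.43 -1.76 -3.36]
0.7 [0.5311 0.2207] [ 0.42 -1.96 -5.21]
0.9 [0.5339 0.2391] [ 0.42 -1.8  -7.06]
1.1 [0.5403 0.2565] [ 0.41 -1.26 -8.85]
1.25 [0.5473 0.2686] [  0.4   -0.64 -10.1 ]
1.4 [0.556  0.2794] [  0.4    0.17 -11.24]
```

View pics/w6.png

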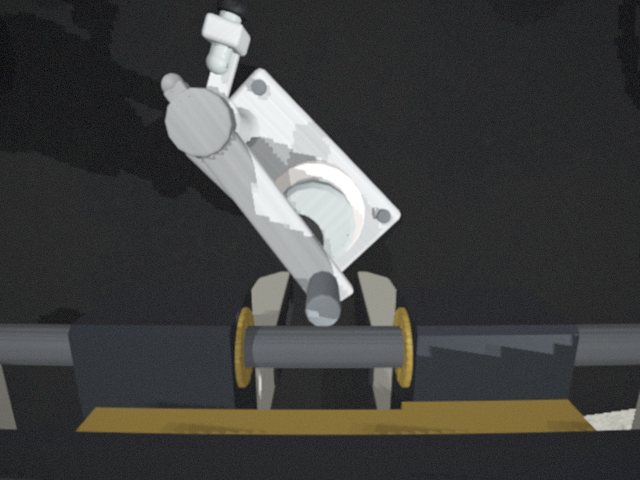

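View pics/sc6c.png

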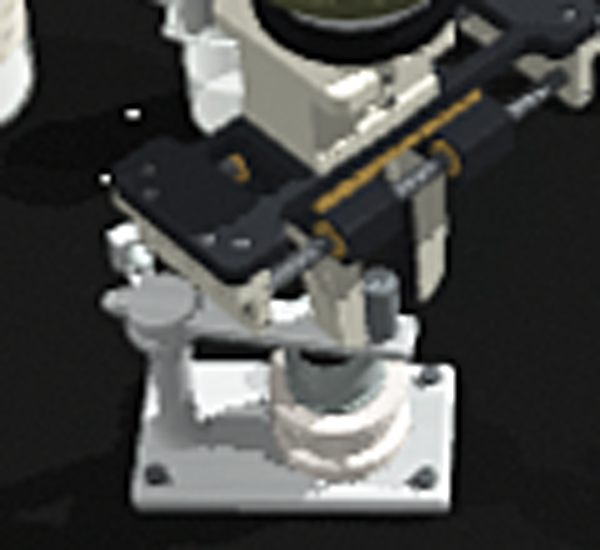

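The knob stands between the fingertips at (323,300). Pushing it along the arc.

Emit:
jog_arm:
  targets:
    - [0.3, -0.5, -0.4, 0, 0, 0, 0.7]
    - [0.3, -1.2, -1.6, 0, 0, 0, 0.7]
    - [0.3, -1.5, -2.5, 0, 0, 0, 0.7]
    - [0.3, -1.75, -3.4, 0, 0, 0, 0.7]
    - [0.3, -1.95, -5.0, 0, 0, 0, 0.7]

```text
t: 7.65
tool_pos: [0.5314, 0.2254, 0.1055]
orientation: [1.298, 1.146, -1.304]
force: [-1.2, -1.0, 0.5]
opening: 0.028
```

Run:
```python
from h import *
s=robot.read_state(); print(s["t"],s["tool_pos"],s["opening"],s["force"])
hx,hy=.624,.216
for th in (.8,.9,1.0,1.1,1.2,1.3,1.4):
    a=np.radians(217.2)-th; k=[hx+.093*np.cos(a),hy+.093*np.sin(a)]; tx,ty=np.sin(a),-np.cos(a)
    print(th,np.round(k,4),jog([k[0]+.006*tx,k[1]+.006*ty,.104])[0])
```

```text
7.65 [0.5313598  0.22542643 0.10552128] 0.02799717615267612 [-1.1985021  -1.01903059  0.47467053]
0.8 [0.5321 0.23  ] [ 0.15  0.03 -1.06]
0.9 [0.5339 0.2391] [ 0.15  0.16 -1.98]
1.0 [0.5367 0.248 ] [ 0.14  0.38 -2.89]
1.1 [0.5403 0.2565] [ 0.14  0.69 -3.77]
1.2 [0.5448 0.2647] [ 0.14  1.09 -4.61]
1.3 [0.55   0.2723] [ 0.13  1.56 -5.41]
1.4 [0.556  0.2794] [ 0.13  2.12 -6.15]
```

Emit:
jog_arm:
  targets:
    - [0, 0.1, -1.4, 0, 0, 0, 0.7]
    - [0, 0.3, -2.6, 0, 0, 0, 0.7]
    - [0, 0.7, -3.8, 0, 0, 0, 0.7]
    - [0, 1.3, -5.0, 0, 0, 0, 0.7]
    - [0, 2.0, -6.1, 0, 0, 0, 0.7]

```text
t: 8.28
tool_pos: [0.5598, 0.2844, 0.1054]
orientation: [1.298, 1.146, -1.303]
force: [-0.3, 0.0, 0.5]
opening: 0.0278
```

Emit:
jog_arm:
  targets:
    - [0, 0.3, -0.4, 0, 0, 0, 0.7]
    - [0, 0.3, -0.4, 0, 0, 0, 0.7]

```text
t: 8.52
tool_pos: [0.5628, 0.2867, 0.105]
orientation: [1.295, 1.145, -1.307]
force: [-5.6, -7.2, 3.5]
opening: 0.0281
```

Run:
```python
from h import *
s=robot.read_state(); print(s["t"],s["tool_pos"],s["opening"],s["force"])
print(jog([.556,.2794,.106]))
c=cam("wrist","w7"); d=cam("scene","sc7"); crop(d,225,215,120,110,"sc7c",5)
```

```text
8.525 [0.56280986 0.28665304 0.10495565] 0.028061937351574872 [-5.63685026 -7.22007319  3.53227316]
(array([-0.1 , -0.58,  0.81]), array([0., 0., 0.]))
```

View pics/w7.png

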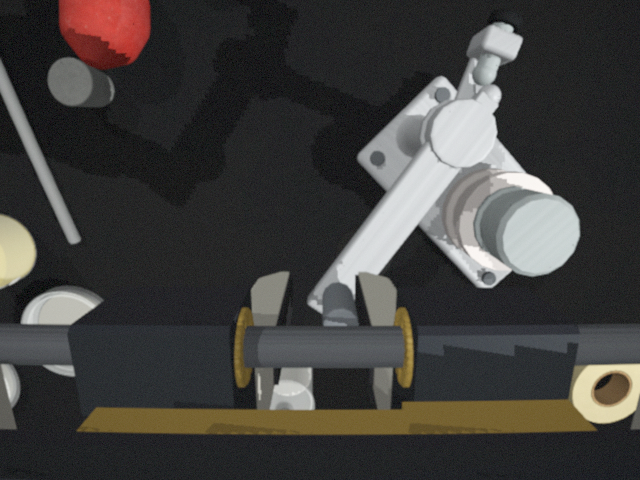

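View pics/sc7c.png

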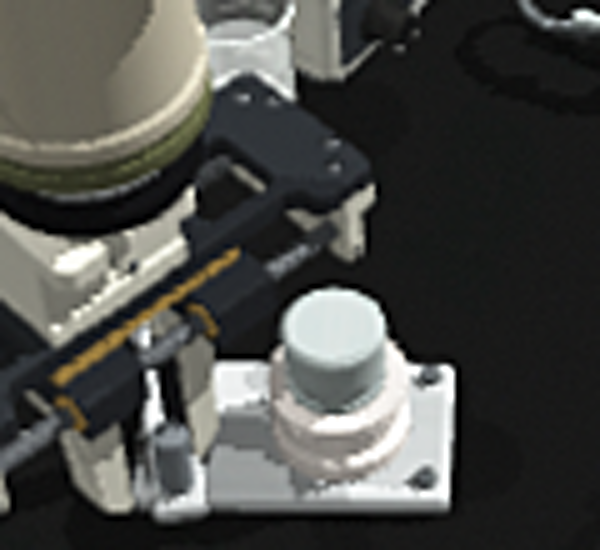

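It now meets 9 N, so it is at the end stop. I'll back off, lift and check.

Emit:
jog_arm:
  targets:
    - [0, -0.5, 0.7, 0, 0, 0, 0.7]
    - [-2, -0.6, 0.8, 0, 0, 0, 0.7]
    - [-7, -0.6, 0.8, 0, 0, 0, 0.4]
    - [-11, -4, 2, 0, 0, 0, 0]
    - [-11, -9, 4, 0, 0, 0, 0]

```text
t: 9.25
tool_pos: [0.4714, 0.2601, 0.2222]
orientation: [1.304, 1.142, -1.297]
force: [0.2, 0.7, -0.3]
opening: 0.0534
```

Emit:
jog_arm:
  targets:
    - [0, -1, 5, 0, 0, 0, 0]
    - [0, -1, 5, 0, 0, 0, 0]

```text
t: 9.5
tool_pos: [0.4552, 0.2105, 0.225]
orientation: [1.309, 1.139, -1.294]
force: [0.9, 0.6, -0.1]
opening: 0.0734
```

Run:
```python
from h import *
s=robot.read_state(); print(s["t"],s["tool_pos"],s["opening"],s["force"],s["dq"].round(3))
c=cam("wrist","w8"); d=cam("scene","sc8"); crop(d,225,215,120,110,"sc8c",5); crop(cam("top","top8"),235,190,80,90,"top8c",6)
```

```text
9.5 [0.45523667 0.21047284 0.22500032] 0.07336249454483819 [ 0.85278692  0.5825271  -0.07413817] [ 0.027  0.062 -0.05   0.022 -0.021  0.038]
```

View pics/w8.png

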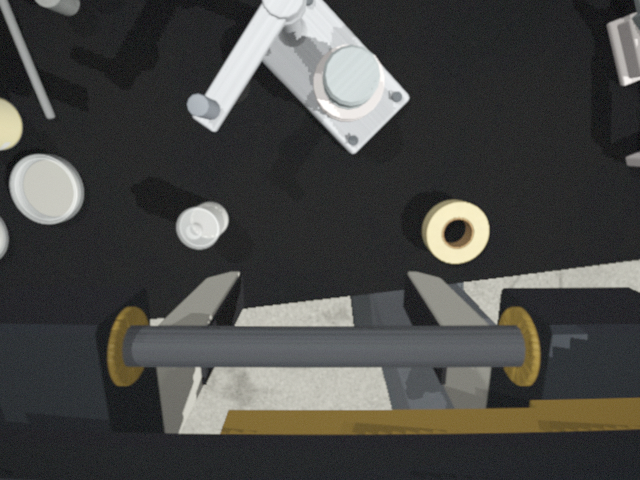

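View pics/sc8c.png

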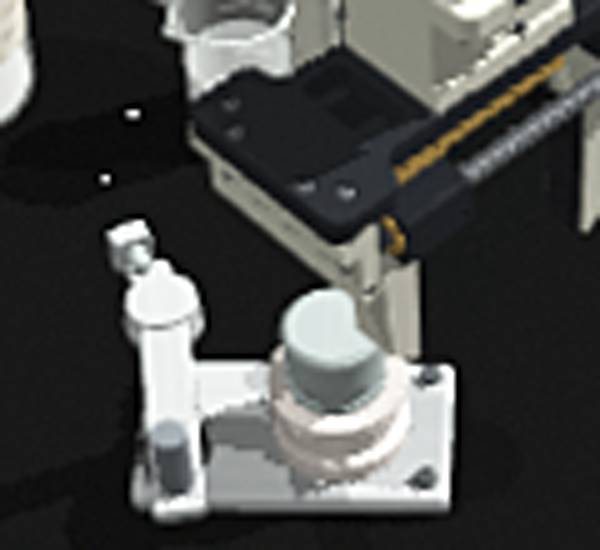

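Run:
```python
from h import *
c=load("w8"); crop(c,180,0,160,165,"w8a",4); crop(c,280,10,140,150,"w8b",4)
```

```text
(no output)
```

View pics/w8b.png

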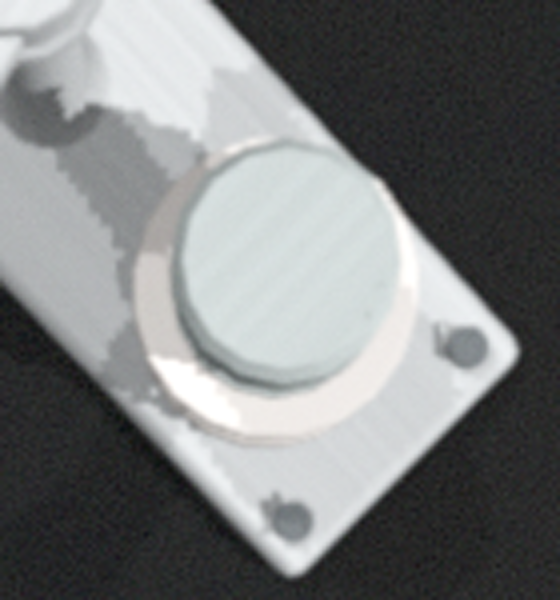

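View pics/w8a.png

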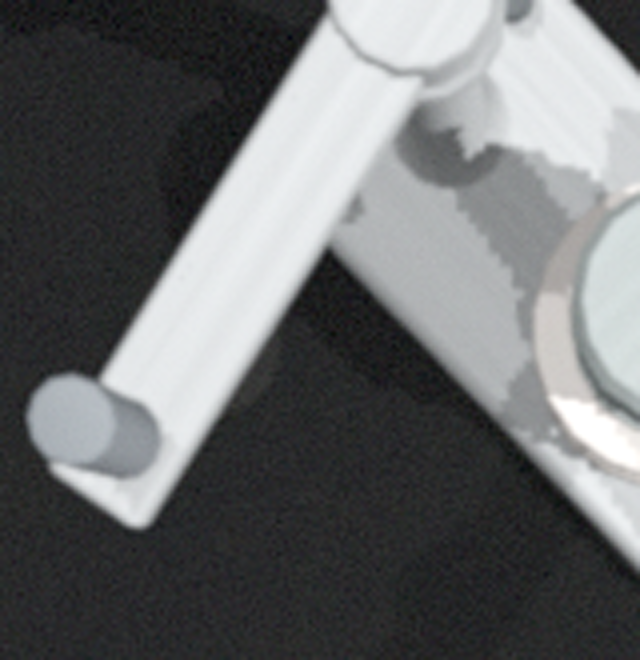

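View pics/top8c.png

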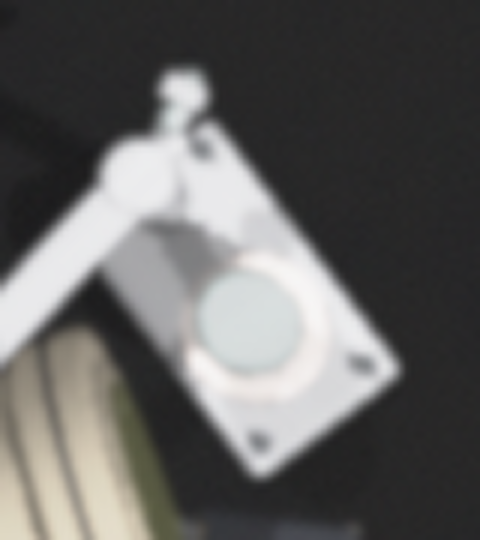

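Run:
```python
from h import *
mm=lambda a:np.round(np.array(a)*1000,1).tolist()
c=load("w8"); top=load("top8"); sc=load("sc8")
B=lambda x,y:[(x+.5)/4-.5+280,(y+.5)/4-.5+10]; A=lambda x,y:[(x+.5)/4-.5+180,(y+.5)/4-.5]
T=lambda x,y: [(x+.5)/6-.5+235,(y+.5)/6-.5+190]; S=lambda x,y:[(x+.5)/5-.5+225,(y+.5)/5-.5+215]
sp=[(c,B(291,257)),(top,T(249,318)),(sc,S(333,324))]
print("spindle top",[mm(x) for x in tri(sp)],[mm(onz(*o,.082)) for o in sp], [mm(x) for x in tri(sp[:2])])
k=[(c,A(71,420)),(sc,S(171,438))]
print("knob",[mm(x) for x in tri(k)],mm(onz(*k[0],.127)))
sA=onz(c,B(465,347),.012)[0];sB=onz(c,B(291,522),.012)[0];print("screws",mm(sA),mm(sB))
m=(sA+sB)[:2]/2; print(mm(m), mm(onz(c,B(272,300),.048)))
# edges of disc: circle fit at .082
pts=[(180,260),(402,258),(291,142),(291,372),(205,185),(375,335),(370,175),(215,340)]
Q=np.array([onz(c,B(*p),.082)[0] for p in pts])[:,:2]
M=np.c_[2*Q,np.ones(len(Q))]; x=np.linalg.lstsq(M,(Q**2).sum(1),rcond=None)[0]; print("circle",mm(x[:2]),mm(np.sqrt(x[2]+x[0]**2+x[1]**2)))
kk=onz(*k[0],.127)[0,:2]-[.624,.216]; print("brace theta",np.radians(217.2)-(np.arctan2(kk[1],kk[0])), mm(np.hypot(*kk)))
# bar edges
e1=[onz(c,A(*p),.095)[0,:2] for p in [(330,20),(100,375),(425,80),(152,520)]]
for a,b in ((0,1),(2,3)): v=e1[b]-e1[a]; print("bar az",np.degrees(np.arctan2(v[1],v[0])),"theta",np.radians(217.2)-np.arctan2(v[1],v[0]))
```

```text
spindle top [[568.8, 173.7, 81.8], [500.0, 900.0, 700.0]] [[[569.2, 173.4, 82.0]], [[567.9, 173.6, 82.0]], [[569.2, 174.3, 82.0]]] [[568.1, 173.5, 85.5], [600.0, 600.0]]
knob [[556.5, 280.2, 123.8], [400.0, 400.0]] [[556.4, 279.5, 127.0]]
screws [556.1, 129.3, 12.0] [521.8, 173.8, 12.0]
[539.0, 151.6] [[566.9, 175.2, 48.0]]
circle [568.9, 173.3] 20.6
brace theta 1.4036874878639831 92.7
bar az 136.0733878758887 theta 1.4159264925540929
bar az 137.8101537202337 theta 1.3856142102340931
```

The brace is seated (θ≈1.40 from the knob, 1.39–1.42 from the bar edges), and the spindle axis is at (568.8, 173.7). On to hover over the handles.

```bash
cat >> h.py <<'E'
def down(azdeg,tilt=0):
    az=np.radians(azdeg); y=np.array([np.cos(az),np.sin(az),0]); x=np.array([0,0,-1.]); z=np.cross(x,y)
    return Ro.from_matrix(np.c_[x,y,z])
mm=lambda a:np.round(np.array(a)*1000,1).tolist()
E
python3 - <<'E'
from h import *
s=robot.read_state(); print(jog([.495,-.135,.16],down(14.5)))
E
```

```text
(array([ 6.36,  8.21, 33.97]), array([-2.176e+01, -1.000e-02, -4.900e-01]))
```

Emit:
jog_arm:
  targets:
    - [0, 1, 6, -4, 0, 0, 0]
    - [0, 3, 12, -8, 0, 0, 0]
    - [1, 5, 18, -12, 0, 0, 0]
    - [2, 6, 24, -16, 0, 0, 0]
    - [4, 7, 30, -20, 0, -0.2, 0]

```text
t: 10.28
tool_pos: [0.4892, -0.0931, 0.1852]
orientation: [1.045, 1.302, -1.037]
force: [0.6, -0.4, 0.1]
opening: 0.0931
```

Emit:
jog_arm:
  targets:
    - [2, 1.8, 3.7, -1.7, 0, -0.3, 0]
    - [2.2, 2.6, 3.7, -1.7, 0, -0.3, 0]
    - [2.2, 2.6, 3.7, -1.7, 0, -0.3, 0]

```text
t: 10.65
tool_pos: [0.5236, -0.1224, 0.1631]
orientation: [1.02, 1.318, -1.019]
force: [0.6, -0.1, 0.3]
opening: 0.0927
```

Run:
```python
from h import *
s=robot.read_state(); print(s["t"],s["tool_pos"],s["opening"],s["force"],s["dq"].round(3)); print(Ro.from_rotvec(s["orientation"]).as_matrix().round(3))
print(jog([.5115,-.1315,.011],down(14.5)))
c=cam("wrist","w9")
```

```text
10.65 [ 0.52357524 -0.12243814  0.16313865] 0.09266266131876735 [ 0.64208267 -0.06660385  0.27135508] [ 0.014 -0.04   0.015 -0.003  0.008 -0.008]
[[ 0.001  0.968  0.252]
 [ 0.     0.252 -0.968]
 [-1.     0.001  0.   ]]
(array([15.21, -1.41,  0.57]), array([ 0.11,  0.02, -0.07]))
```

View pics/w9.png

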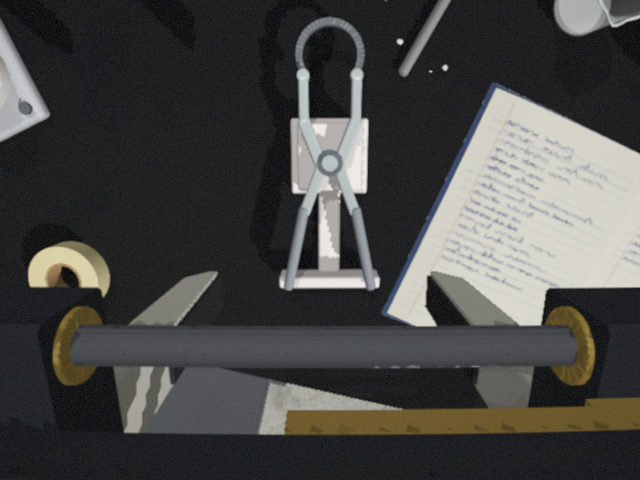

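The whole tool is in view: pivot (330,163), jaw tips (303,75) and (357,75), bar ends (281,283) and (379,283). Measuring.

Run:
```python
from h import *
c=load("w9"); crop(c,260,0,140,150,"w9a",4);crop(c,260,145,140,150,"w9b",4)
```

```text
(no output)
```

View pics/w9a.png

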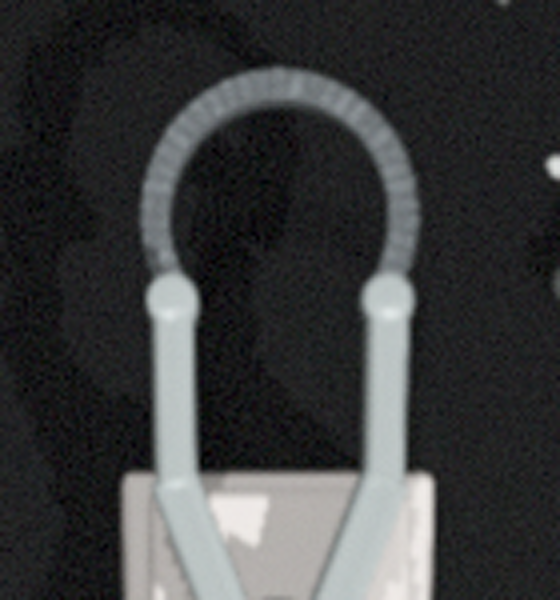

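View pics/w9b.png

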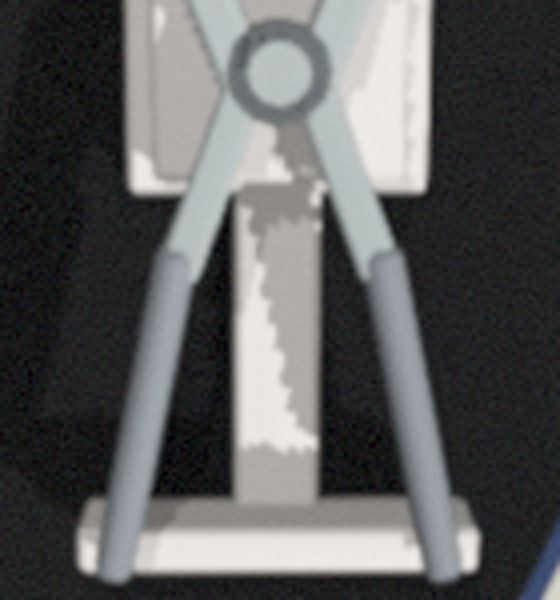

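Run:
```python
from h import *
c=load("w9"); w3=load("w3"); w4=load("w4")
A=lambda x,y:[(x+.5)/4-.5+260,(y+.5)/4-.5]; B=lambda x,y:[(x+.5)/4-.5+260,(y+.5)/4-.5+145]; V=lambda x,y:[(x+.5)/4-.5+295,(y+.5)/4-.5]
print("pivot",[mm(x) for x in tri([(c,B(280,71)),(w3,V(216,254))])],mm(onz(c,B(280,71),.038)))
piv=onz(c,B(280,71),.038)[0]
he=[tri([(c,B(115,572)),(w3,V(83,680))]),tri([(c,B(443,570)),(w3,V(344,678))])]; print("ends",[(mm(a),mm(b)) for a,b in he])
hs=[tri([(c,B(175,252)),(w3,V(132,410))]),tri([(c,B(388,252)),(w3,V(300,408))])]; print("starts",[(mm(a),mm(b)) for a,b in hs])
b=[onz(c,B(*p),.022)[0] for p in [(82,573),(478,573)]]; print("bar",mm(b),mm(np.linalg.norm(b[0]-b[1])),"yaw",np.degrees(np.arctan2(*(b[0]-b[1])[[1,0]]))-90)
ap=onz(c,A(281,68),.025)[0]; print("apex",mm(ap),mm(np.linalg.norm((ap-piv)[:2])))
def yaw(a,b): return np.degrees(np.arctan2(*(b-a)[[1,0]]))
bm=(b[0]+b[1])/2; e=(onz(c,B(115,578),.034)[0]+onz(c,B(443,575),.034)[0])/2; st=(onz(c,B(175,252),.036)[0]+onz(c,B(388,252),.036)[0])/2
tip=(onz(c,A(172,298),.035)[0]+onz(c,A(388,298),.035)[0])/2
for n,p in dict(bm=bm,e=e,st=st,tip=tip,ap=ap,piv=piv).items(): print(n,mm(p))
print("yaws bm-ap",yaw(bm,ap),"e-tip",yaw(e,tip),"piv-tip",yaw(piv,tip),"bm-piv",yaw(bm,piv),"st-tip",yaw(st,tip),"e-st",yaw(e,st), "len e-piv",mm(np.linalg.norm((e-piv)[:2])),mm(np.linalg.norm((bm-piv)[:2])))
```

```text
pivot [[574.9, -114.9, 33.7], [100.0, 100.0]] [[575.1, -114.7, 38.0]]
ends [([471.0, -108.2, 34.5], [400.0, 400.0]), ([487.4, -171.6, 33.1], [200.0, 200.0])]
starts [([536.3, -104.3, 30.4], [200.0, 200.0]), ([546.7, -143.7, 31.0], [100.0, 100.0])]
bar [[464.1, -101.3, 22.0], [484.9, -181.6, 22.0]] 82.9 yaw 14.508507134601743
apex [674.0, -89.1, 25.0] 102.2
bm [474.5, -141.4, 22.0]
e [478.1, -140.1, 34.0]
st [542.3, -123.6, 36.0]
tip [634.7, -99.1, 35.0]
ap [674.0, -89.1, 25.0]
piv [575.1, -114.7, 38.0]
yaws bm-ap 14.699480430807089 e-tip 14.670659830305661 piv-tip 14.676516473508753 bm-piv 14.895212291990724 st-tip 14.890370982275513 e-st 14.353787098615522 len e-piv 100.2 104.0
```

Everything agrees: yaw 14.7°, pivot (575.0, −114.8), 104 mm to the bar edge, 102 mm to the ring apex. Descending onto the handles.

Emit:
jog_arm:
  targets:
    - [4, -1.35, 0.57, 0, 0, 0, 0]
    - [9, -1.35, 0.57, 0, 0, 0, 0]
    - [13, -1.35, 0.57, 0, 0, 0, 0]
    - [15.2, -1.35, 0.57, 0, 0, 0, 0]
    - [15.2, -1.35, 0.57, 0, 0, 0, 0]

```text
t: 11.32
tool_pos: [0.5109, -0.1295, 0.0107]
orientation: [1.018, 1.321, -1.018]
force: [0.1, -0.6, 0.1]
opening: 0.0932
```

Run:
```python
from h import *
s=robot.read_state(); print(s["t"],s["tool_pos"],s["opening"],s["force"],s["dq"].round(3)); print(Ro.from_rotvec(s["orientation"]).as_matrix().round(3))
print(jog([.5121,-.1313,.0105],down(14.7)))
c=cam("wrist","w10"); c=cam("scene","sc10"); crop(c,310,170,130,100,"sc10c",6)
```

```text
11.325 [ 0.51086564 -0.12948804  0.01066009] 0.09316982604608293 [ 0.12404132 -0.57571216  0.08881529] [-0.005 -0.032 -0.041  0.     0.021 -0.002]
[[-0.001  0.967  0.255]
 [ 0.001  0.255 -0.967]
 [-1.    -0.    -0.001]]
(array([0.02, 0.07, 0.21]), array([ 0.05, -0.05,  0.03]))
```

View pics/w10.png

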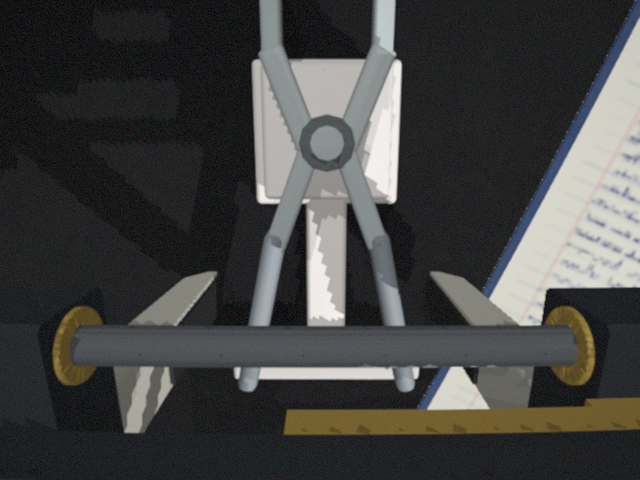

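View pics/sc10c.png

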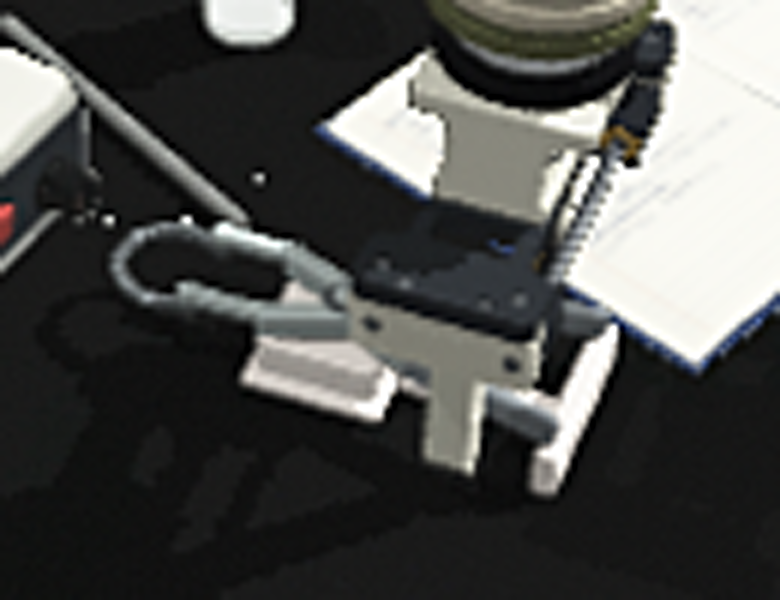

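The handles stand between the open fingers (starts at (275,240) and (380,240)), which are on the right station. Nudging 2 mm and squeezing.

Emit:
jog_arm:
  targets:
    - [0, 0.1, 0.2, 0, 0, 0, 0]
    - [0, 0.1, 0.2, 0, 0, 0, 1]
    - [0, 0.1, 0.2, 0, 0, 0, 1]
    - [0, 0.1, 0.2, 0, 0, 0, 1]
    - [0, 0.1, 0.2, 0, 0, 0, 1]
  squeeze: 50

```text
t: 12.05
tool_pos: [0.5144, -0.1324, 0.0132]
orientation: [1.018, 1.317, -1.016]
force: [-0.9, -0.4, 1.8]
opening: 0.0576
```

Emit:
jog_arm:
  targets:
    - [0, 0, 0, 0, 0, 0, 1]
    - [0, 0, 0, 0, 0, 0, 1]
    - [0, 0, 0, 0, 0, 0, 1]

```text
t: 12.42
tool_pos: [0.5144, -0.1324, 0.0133]
orientation: [1.019, 1.317, -1.016]
force: [-1.1, 0.4, 1.3]
opening: 0.0293
```

Run:
```python
from h import *
s=robot.read_state(); print(s["t"],s["tool_pos"],s["opening"],s["force"],s["dq"].round(3)); print(Ro.from_rotvec(s["orientation"]).as_matrix().round(3))
c=cam("wrist","w11")
```

```text
12.425 [ 0.51443527 -0.1323585   0.01328826] 0.029322289335589485 [-1.06322466  0.3566513   1.27049753] [ 0.002 -0.002  0.     0.001  0.001  0.001]
[[ 0.003  0.967  0.254]
 [-0.001  0.254 -0.967]
 [-1.     0.003  0.002]]
```

View pics/w11.png

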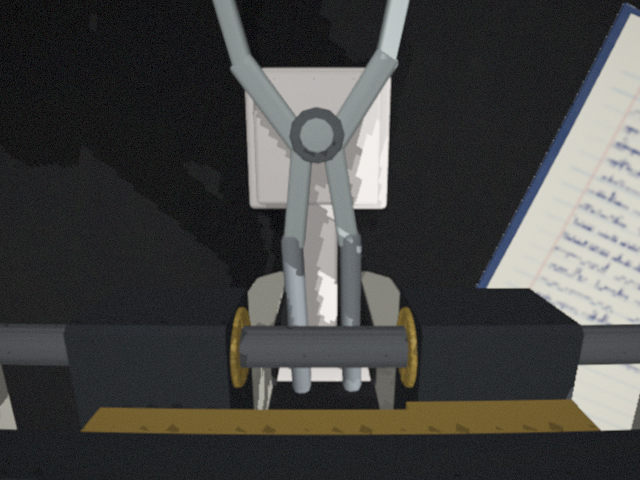

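The opening went to 29 mm and the jaws have spread: the pivot is still over its block and the jaws diverge upward. Lifting.

Emit:
jog_arm:
  targets:
    - [-0.5, 0, 0, 0, 0, 0, 1]
    - [-2, 0, 0, 0, 0, 0, 1]
    - [-5, 0, 0, 0, 0, 0, 1]
    - [-10, 0, 0, 0, 0, 0, 1]
    - [-13, 0, 0, 0, 0, 0, 1]

```text
t: 13.1
tool_pos: [0.5151, -0.1326, 0.1471]
orientation: [1.019, 1.313, -1.015]
force: [0.2, 0.0, -1.9]
opening: 0.0291
```

Emit:
jog_arm:
  targets:
    - [0, 0, 0, 0, 0, 0, 1]
    - [0, 0, 0, 0, 0, 0, 1]

```text
t: 13.35
tool_pos: [0.5149, -0.1325, 0.1466]
orientation: [1.019, 1.313, -1.015]
force: [-0.2, 0.5, -1.8]
opening: 0.0294
```

Run:
```python
from h import *
s=robot.read_state(); print(s["t"],s["tool_pos"],s["opening"],s["force"],s["wrist_torque"].round(3),s["dq"].round(3)); print(Ro.from_rotvec(s["orientation"]).as_matrix().round(3))
c=cam("wrist","w12"); c=cam("scene","sc12"); crop(c,300,100,150,140,"sc12c",5); c=cam("top","top12"); crop(c,355,175,90,110,"top12c",5)
```

```text
13.35 [ 0.51485785 -0.13247425  0.14661586] 0.02939037331707614 [-0.23571327  0.53549866 -1.76014636] [ 0.03   0.097 -0.052] [-0.001  0.023  0.025 -0.001  0.002 -0.001]
[[ 0.007  0.967  0.254]
 [-0.002  0.254 -0.967]
 [-1.     0.006  0.004]]
```

View pics/w12.png

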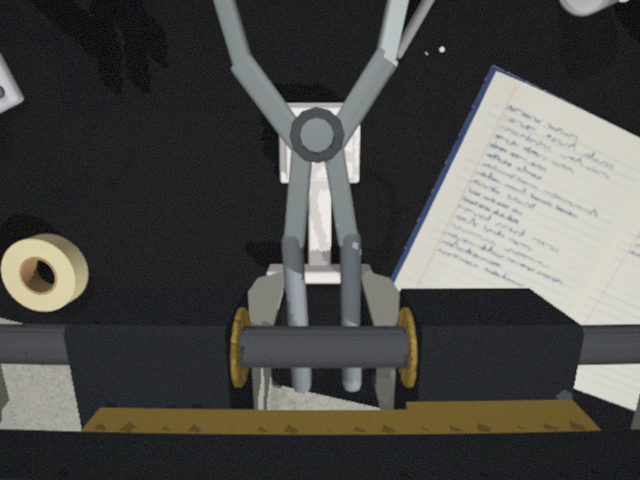

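View pics/sc12c.png

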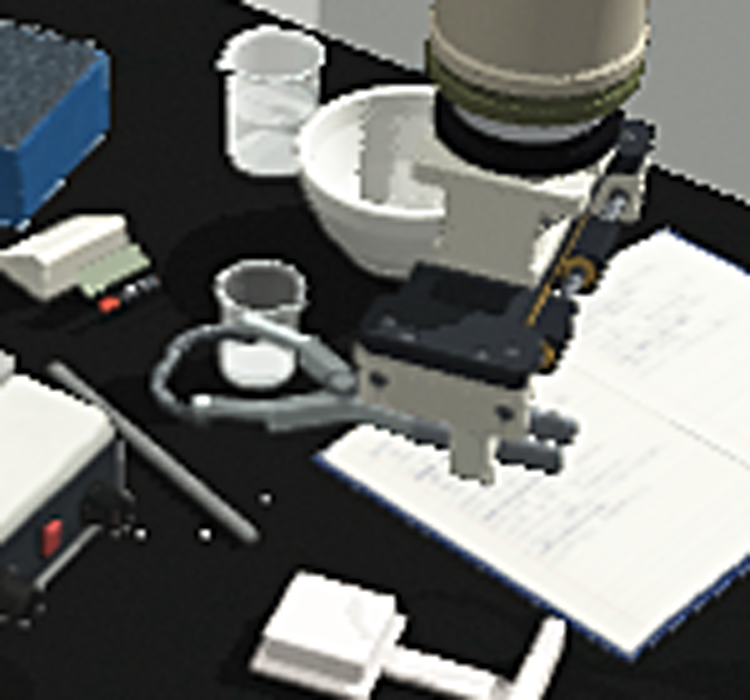

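View pics/top12c.png

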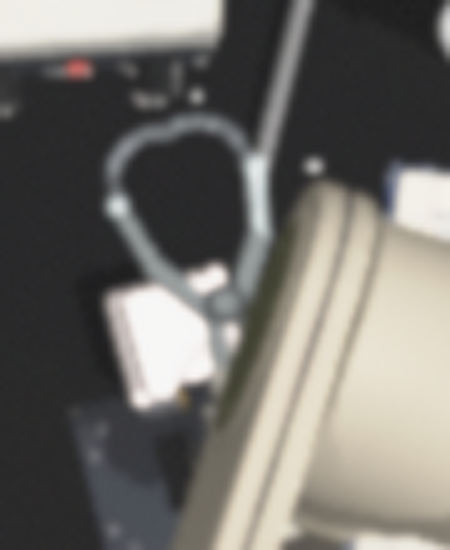

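The pliers are held firmly: pivot at (317,134) in both w11 and w12, ring open in the scene view. Now their pose in the tool frame.

Run:
```python
from h import *
for n in("w11","w12"):
    c=load(n); crop(c,200,0,230,400,n+"c",2); 
c=load("w11"); crop(c,205,0,200,150,"w11a",4); crop(c,230,110,180,150,"w11b",4)
c=load("sc12"); crop(c,320,150,75,50,"sc12d",10); c=load("top12"); crop(c,370,190,45,60,"top12d",12)
```

```text
(no output)
```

View pics/w11a.png

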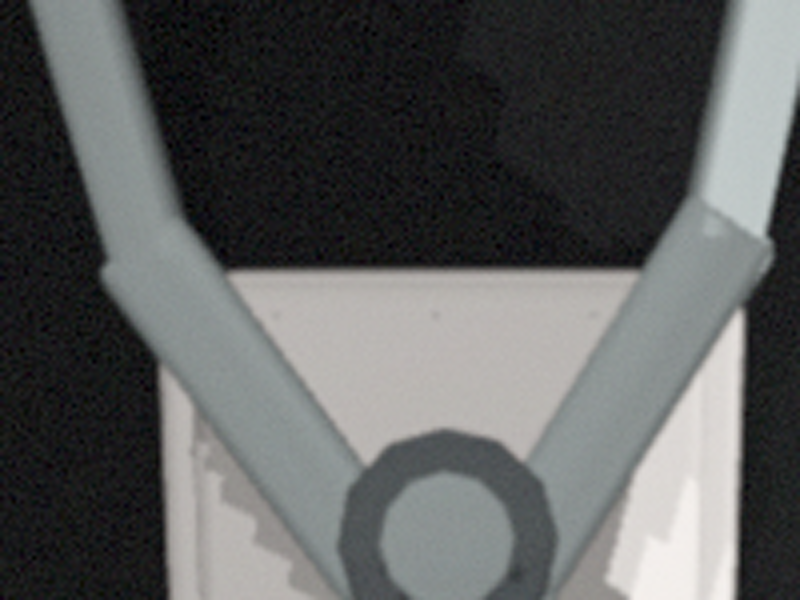

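View pics/w11b.png

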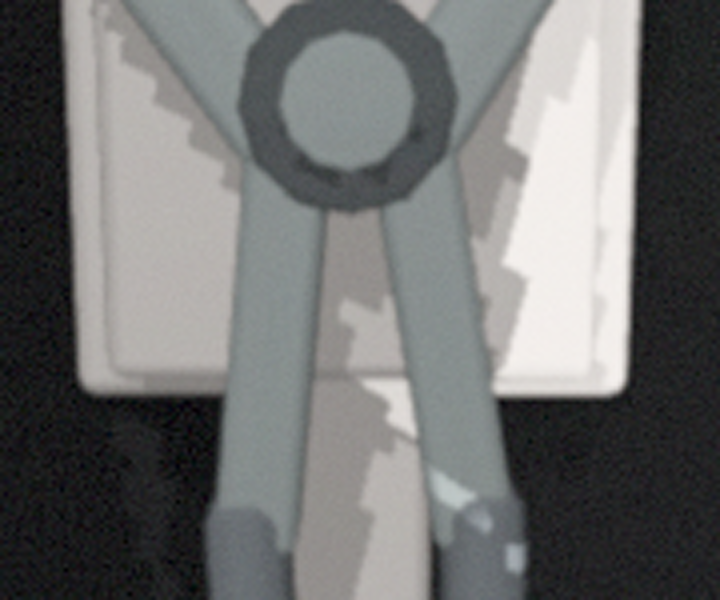

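View pics/sc12d.png

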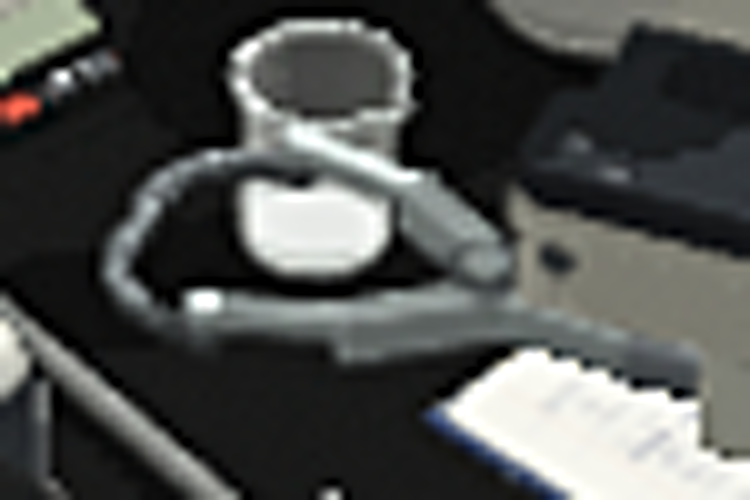

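View pics/top12d.png

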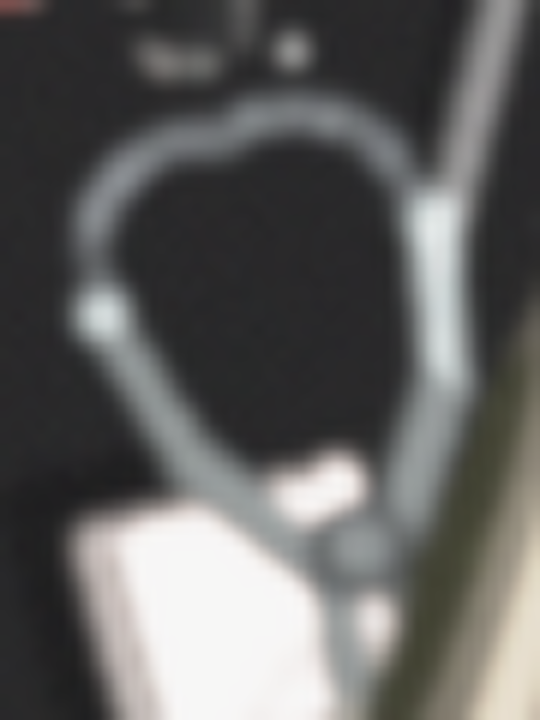

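```bash
cat >> h.py <<'E'
def Tt(n=None): 
    s=robot.read_state(); return Ro.from_rotvec(s["orientation"]), s["tool_pos"]
E
python3 - <<'E'
from h import *
c=load("w11")
A=lambda x,y:[(x+.5)/4-.5+205,(y+.5)/4-.5]; B=lambda x,y:[(x+.5)/4-.5+230,(y+.5)/4-.5+110]
p1,p2=np.array(A(448,535)),np.array(B(347,100)); print(p1,p2); pp=(p1+p2)/2
# tool pose at w11
R11=Ro.from_matrix(np.array([[.003,.967,.254],[-.001,.254,-.967],[-1,.003,.002]])); t11=np.array([.51444,-.13236,.01329])
for z in (.0355,.038): P=onz(c,pp,z)[0]; print("pivot w11",mm(P),"tool",mm(R11.inv().apply(P-t11)))
le,re=onz(c,A(105,270),.035)[0],onz(c,A(770,247),.035)[0]; v=(le-re); print("elbow yaw",np.degrees(np.arctan2(v[1],v[0]))-90, mm(le),mm(re))
le,re=onz(c,B(208,510),.036)[0],onz(c,B(525,495),.036)[0]; v=(le-re); print("handle starts yaw",np.degrees(np.arctan2(v[1],v[0]))-90,mm(le),mm(re),mm(np.linalg.norm(v)))
bl=[onz(c,A(*q),.022)[0] for q in [(225,270),(640,268)]]; v=bl[0]-bl[1]; print("block front edge yaw",np.degrees(np.arctan2(v[1],v[0]))-90)
sc=load("sc12"); tp=load("top12"); w=load("w12")
S=lambda x,y:[(x+.5)/10-.5+320,(y+.5)/10-.5+150]; T=lambda x,y:[(x+.5)/12-.5+370,(y+.5)/12-.5+190]
L=tri([(sc,S(205,298)),(tp,T(100,313))]); Rr=tri([(sc,S(300,135)),(tp,T(437,200))]); pv=tri([(sc,S(485,255)),(tp,T(360,548))])
pv3=tri([(sc,S(485,255)),(tp,T(360,548)),(w,pp)])
print("L",L,"R",Rr,"piv",pv,pv3)
m=(L[0]+Rr[0])/2; P=pv3[0]; d=m-P; print("mid",mm(m),"from piv",mm(d),mm(np.linalg.norm(d)),"yaw",np.degrees(np.arctan2(d[1],d[0])),"pitch",np.degrees(np.arcsin(d[2]/np.linalg.norm(d))),"tips sep",mm(np.linalg.norm(L[0]-Rr[0])))
v=L[0]-Rr[0]; print("tips yaw",np.degrees(np.arctan2(v[1],v[0]))-90)
R,t=Tt(); print("tool:",mm(R.inv().apply(m-t)),mm(R.inv().apply(P-t)))
E
```

```text
[316.625 133.375] [316.375 134.625]
pivot w11 [580.2, -113.4, 35.5] tool [-22.0, 68.5, -1.6]
pivot w11 [580.1, -113.4, 38.0] tool [-24.5, 68.4, -1.6]
elbow yaw 16.47855666043631 [594.6, -79.0, 35.0] [611.0, -134.2, 35.0]
handle starts yaw 17.39472661942885 [540.4, -110.0, 36.0] [549.3, -138.6, 36.0] 29.9
block front edge yaw 14.86566812789502
L (array([ 0.62261164, -0.06348028,  0.16929244]), [np.float64(0.6), np.float64(0.6)]) R (array([ 0.64432562, -0.12808494,  0.16596742]), [np.float64(0.0), np.float64(0.0)]) piv (array([ 0.5784052 , -0.11089015,  0.17313901]), [np.float64(1.3), np.float64(1.3)]) (array([ 0.57958414, -0.11249506,  0.17110553]), [np.float64(1.2), np.float64(2.1), np.float64(1.4)])
mid [633.5, -95.8, 167.6] from piv [53.9, 16.7, -3.5] 56.5 yaw 17.231444025625347 pitch -3.5252995525322395 tips sep 68.2
tips yaw 18.577782609711406
tool: [-22.1, 125.0, -4.8] [-25.8, 68.6, -2.3]
```

Run:
```python
from h import *
c=load("scene1"); crop(c,325,200,60,30,"sc1t",12); c=load("top1"); crop(c,370,198,45,50,"top1t",12)
for n in ("w11","w12"):
    g=cv2.cvtColor(load(n)["frame"],cv2.COLOR_RGB2GRAY)
    crop(load(n),285,100,70,70,n+"p",8)
a=cv2.cvtColor(load("w11")["frame"][85:265,215:405],cv2.COLOR_RGB2GRAY); 
# template shift of pivot cap between w11 and w12
t=cv2.cvtColor(load("w11")["frame"][112:158,294:340],cv2.COLOR_RGB2GRAY); b=cv2.cvtColor(load("w12")["frame"][100:170,282:352],cv2.COLOR_RGB2GRAY)
m=np.zeros(t.shape,np.uint8); cv2.circle(m,(22,21),26//1,255,-1); cv2.circle(m,(22,21),25,255,-1)
r=cv2.matchTemplate(b,t,cv2.TM_CCORR_NORMED,mask=m); _,v,_,l=cv2.minMaxLoc(r); print("shift",l[0]-12,l[1]-12,v); y,x=l[1],l[0]
print(r[y,x-1:x+2],r[y-1:y+2,x])
```

```text
shift 0 0 0.9986518025398254
[0.9955428 0.9986518 0.9968789] [0.9953768 0.9986518 0.9965727]
```

View pics/sc1t.png

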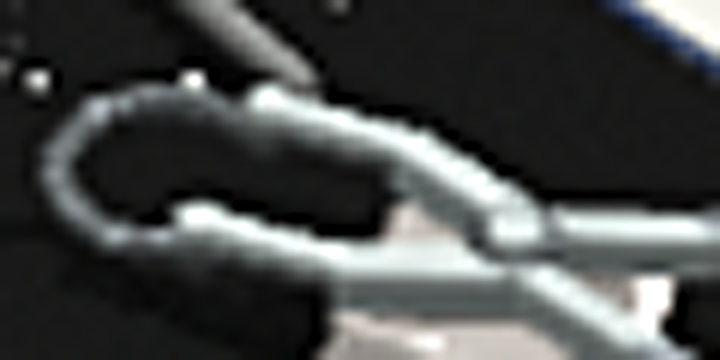

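View pics/top1t.png

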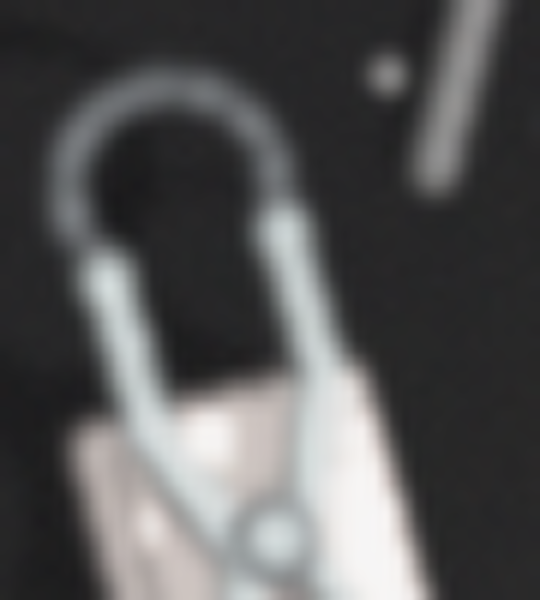

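Run:
```python
from h import *
sc=load("scene1"); tp=load("top1")
S=lambda x,y:[(x+.5)/12-.5+325,(y+.5)/12-.5+200]; T=lambda x,y:[(x+.5)/12-.5+370,(y+.5)/12-.5+198]
L=tri([(sc,S(190,213)),(tp,T(105,268))]); Rr=tri([(sc,S(265,97)),(tp,T(283,228))]); pv=tri([(sc,S(513,228)),(tp,T(273,538))])
print(L,Rr,pv)
```

```text
(array([ 0.6305594 , -0.07859902,  0.03639342]), [np.float64(0.8), np.float64(0.8)]) (array([ 0.63904029, -0.11580439,  0.03712507]), [np.float64(0.8), np.float64(0.8)]) (array([ 0.5737183 , -0.11254818,  0.03975602]), [np.float64(0.9), np.float64(0.9)])
```

The pliers did not shift in the grip during the lift (template shift 0 px). They sit about 2° yawed in the tool, gripped at x≈−68. Top/scene hints at a slight nose-down, so I'll measure that over several poses on the way. Going above the spindle.

Run:
```python
from h import *
print(jog([.470,.0996,.165],down(35)))
```

```text
(array([ -2.03,   1.65, -23.53]), array([-20.28,   0.14,  -0.17]))
```

Emit:
jog_arm:
  targets:
    - [-1, 0, -3, -4, 0, 0, 1]
    - [-2, 0, -8, -8, 0, 0, 1]
    - [-2, 0.5, -13, -12, 0, 0, 1]
    - [-2, 1, -18, -16, 0, 0, 1]
    - [-2, 1.6, -22, -20, 0.1, -0.2, 1]

```text
t: 14.12
tool_pos: [0.472, 0.0864, 0.1633]
orientation: [0.749, 1.439, -0.752]
force: [0.2, 0.2, -1.1]
opening: 0.0296
```

Emit:
jog_arm:
  targets:
    - [0, 0, 0, 0, 0, 0, 1]
    - [0, 0, 0, 0, 0, 0, 1]
    - [0, 0, 0, 0, 0, 0, 1]

```text
t: 14.5
tool_pos: [0.4719, 0.0854, 0.1628]
orientation: [0.75, 1.439, -0.754]
force: [0.0, -0.1, -1.8]
opening: 0.0293
```

Run:
```python
from h import *
s=robot.read_state(); print(s["t"],s["tool_pos"],s["opening"],s["force"],s["dq"].round(3)); R=Ro.from_rotvec(s["orientation"]).as_matrix(); print(R.round(4))
np.savez("p13.npz",R=R,t=s["tool_pos"])
c=cam("scene","sc13"); crop(c,230,150,150,120,"sc13c",5); c=cam("top","top13"); crop(c,225,170,100,120,"top13c",5); cam("wrist","w13")
```

```text
14.5 [0.47185504 0.08538211 0.16279787] 0.02929380243250481 [ 0.00283872 -0.13602878 -1.7637807 ] [-0.006 -0.002 -0.003  0.001 -0.001  0.   ]
[[-3.300e-03  8.212e-01  5.706e-01]
 [-1.200e-03  5.706e-01 -8.212e-01]
 [-1.000e+00 -3.400e-03 -9.000e-04]]
```

View pics/sc13c.png

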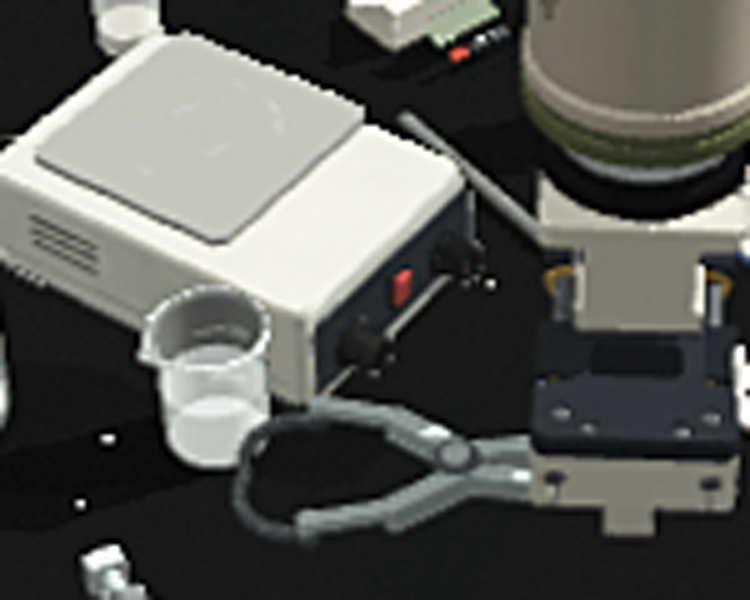

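View pics/top13c.png

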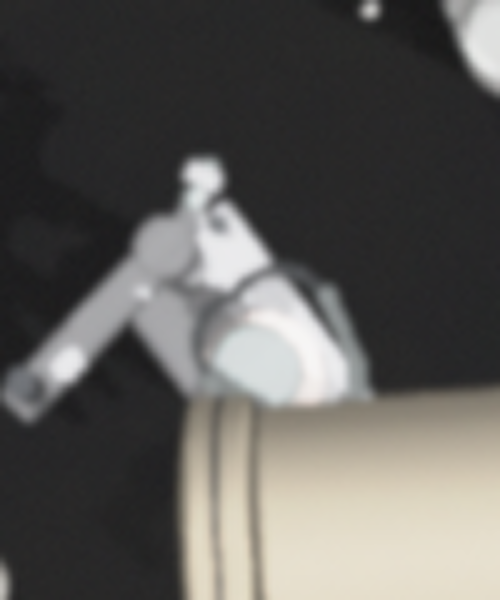

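View pics/w13.png

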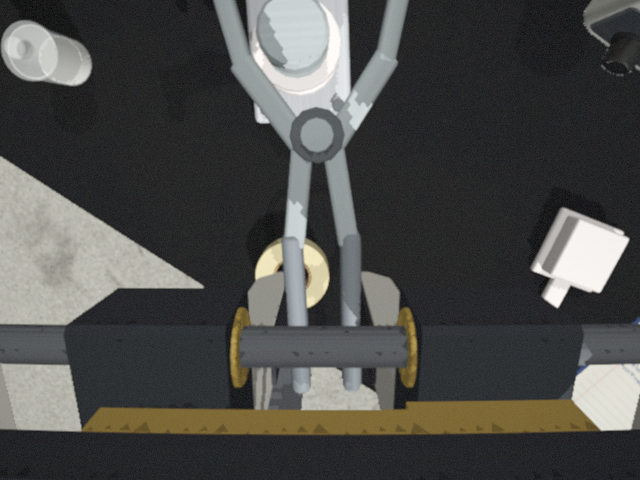

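The pliers look intact and spread, with the spindle visible between the jaws in the wrist view (disc near (293,32)). Zooming in for tips and pivot.

Run:
```python
from h import *
def g(c,*a):
    c=dict(c); c["frame"]=np.clip(c["frame"].astype(float)*1.8,0,255).astype(np.uint8); crop(c,*a)
g(load("sc13"),272,222,75,45,"sc13d",10); g(load("top13"),255,215,50,40,"top13d",14); crop(load("w13"),200,0,220,150,"w13a",3)
```

```text
(no output)
```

View pics/sc13d.png

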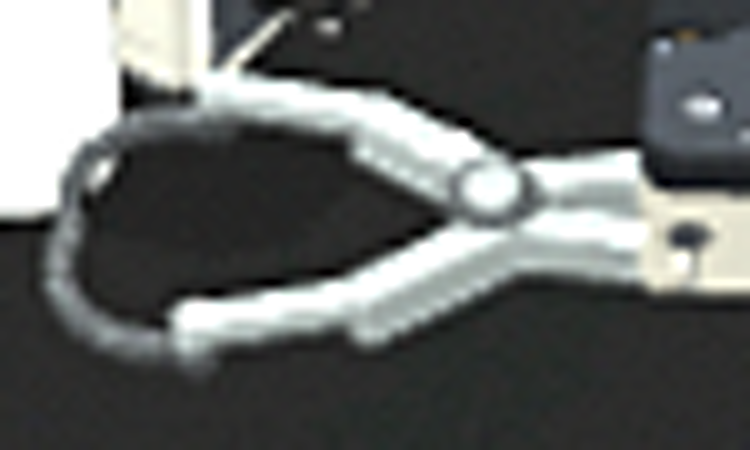

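View pics/top13d.png

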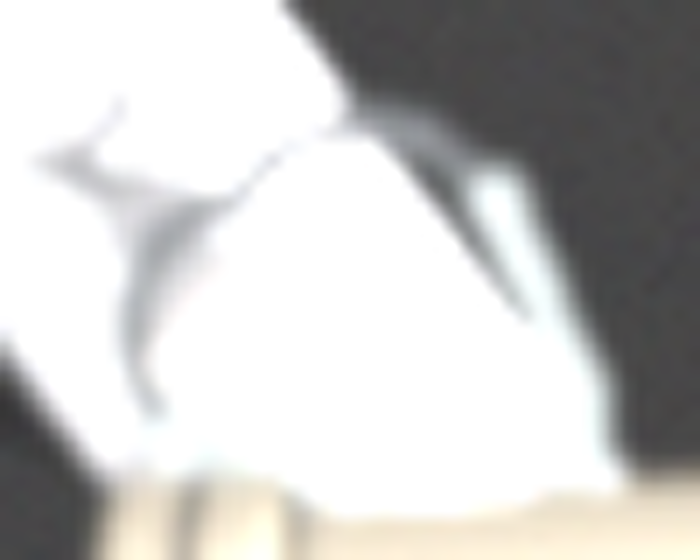

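View pics/w13a.png

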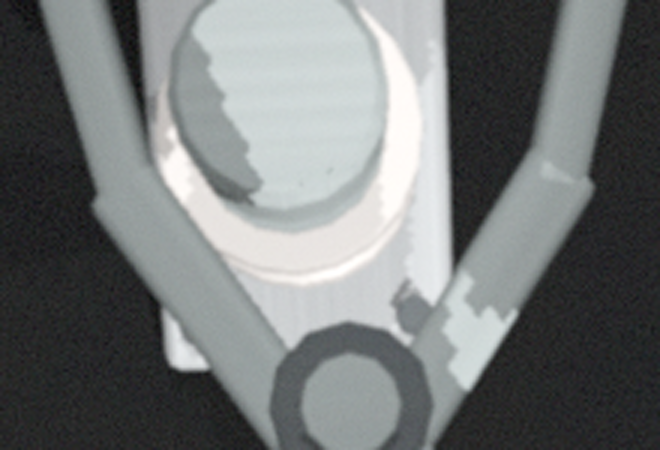

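```bash
cat >> h.py <<'E'
def tritool(obs):
    """obs: (cam, uv, R(3x3), t) -> point in tool frame"""
    A=np.zeros((3,3));b=np.zeros(3);L=[]
    for c,uv,R,t in obs:
        o,v=ray(c,uv);v=R.T@v[0];o=R.T@(o-t);P=np.eye(3)-np.outer(v,v);A+=P;b+=P@o;L.append((o,P))
    x=np.linalg.solve(A,b); return x,[round(1000*np.linalg.norm(P@(x-o)),1) for o,P in L]
E
python3 - <<'E'
from h import *
q=np.load("p13.npz"); R13,t13=q["R"],q["t"]
R12=np.array([[.007,.967,.254],[-.002,.254,-.967],[-1,.006,.004]]); t12=np.array([.51486,-.13247,.14662])
np.savez("p12.npz",R=R12,t=t12)
a,b=load("sc12"),load("top12"); c,d=load("sc13"),load("top13"); w=load("w13")
S12=lambda x,y:[(x+.5)/10-.5+320,(y+.5)/10-.5+150]; T12=lambda x,y:[(x+.5)/12-.5+370,(y+.5)/12-.5+190]
S13=lambda x,y:[(x+.5)/10-.5+272,(y+.5)/10-.5+222]; T13=lambda x,y:[(x+.5)/14-.5+255,(y+.5)/14-.5+215]
L=tritool([(a,S12(205,298),R12,t12),(b,T12(100,313),R12,t12),(c,S13(190,312),R13,t13)])
Rr=tritool([(a,S12(300,135),R12,t12),(b,T12(437,200),R12,t12),(c,S13(208,90),R13,t13),(d,T13(495,185),R13,t13)])
pv=tritool([(a,S12(485,255),R12,t12),(b,T12(360,548),R12,t12),(c,S13(490,190),R13,t13),(w,[316.5,134],R13,t13)])
for n,x in(("L",L),("R",Rr),("P",pv)): print(n,mm(x[0]),x[1])
m=(L[0]+Rr[0])/2; dd=m-pv[0]; print("mid",mm(m),"d",mm(dd),"yaw",np.degrees(np.arctan2(-dd[2],dd[1])),"pitch down",np.degrees(np.arctan2(dd[0],dd[1])))
v=L[0]-Rr[0]; print("sep",mm(np.linalg.norm(v)),"yaw",np.degrees(np.arctan2(v[1],-v[2])))
# spindle disc in w13
W=lambda x,y:[(x+.5)/3-.5+200,(y+.5)/3-.5]
for lab,z in (("disc",.082),):
    pts=[(172,90),(382,100),(360,170),(320,198),(205,170),(230,190),(278,212)]
    Q=np.array([onz(w,W(*p),z)[0] for p in pts])[:,:2]
    from scipy.optimize import least_squares
    r=least_squares(lambda p:np.hypot(*(Q-p).T)-.022,[.5688,.1737]); print("axis w13",mm(r.x),mm(r.fun))
    M=np.c_[2*Q,np.ones(len(Q))]; x=np.linalg.lstsq(M,(Q**2).sum(1),rcond=None)[0]; print(mm(x[:2]),mm(np.sqrt(x[2]+x[0]**2+x[1]**2)))
E
```

```text
L [-24.0, 122.3, -39.8] [np.float64(1.3), np.float64(1.3), np.float64(1.8)]
R [-18.5, 126.9, 28.3] [np.float64(0.7), np.float64(0.7), np.float64(1.2), np.float64(0.4)]
P [-24.5, 68.0, -3.1] [np.float64(1.0), np.float64(2.2), np.float64(1.0), np.float64(1.7)]
mid [-21.3, 124.6, -5.7] d [3.2, 56.6, -2.6] yaw 2.6750589865490317 pitch down 3.2622177141488597
sep 68.5 yaw -3.907557848908159
axis w13 [569.5, 173.6] [-1.2, -1.9, -0.0, 0.0, -0.7, -0.5, 1.2]
[567.7, 172.5] 20.3
```

Run:
```python
from h import *
views=[(n,load(n),np.load("p"+n[-2:]+".npz")) for n in("sc12","top12","sc13","top13")]
S12=lambda x,y:[(x+.5)/10-.5+320,(y+.5)/10-.5+150]; T12=lambda x,y:[(x+.5)/12-.5+370,(y+.5)/12-.5+190]
S13=lambda x,y:[(x+.5)/10-.5+272,(y+.5)/10-.5+222]; T13=lambda x,y:[(x+.5)/14-.5+255,(y+.5)/14-.5+215]
ob={"L":[S12(205,298),T12(100,313),S13(190,312),None],"R":[S12(300,135),T12(437,200),S13(208,90),T13(495,185)],"P":[S12(485,255),T12(360,548),S13(490,190),None]}
yaw=np.radians(2.2); ux=np.array([0,np.cos(yaw),-np.sin(yaw)]); uy=np.array([0,-np.sin(yaw),-np.cos(yaw)]); up=np.array([-1,0,0])
piv=np.array([-.0087,.0685,-.0018])  # underside
pts={"L":piv+.0548*ux+.0365*uy+.0135*up,"R":piv+.0548*ux-.0365*uy+.0135*up,"P":piv+.016*up}
for k in ob:
    for (n,c,p),o in zip(views,ob[k]):
        if o is None: continue
        print(k,n,"obs-model px",np.round(np.array(o)-proj(c,p["R"]@pts[k]+p["t"])[0],1))
```

```text
L sc12 obs-model px [-0.1 -0.3]
L top12 obs-model px [0.6 0.1]
L sc13 obs-model px [-1.  -1.4]
R sc12 obs-model px [-1.4  2. ]
R top12 obs-model px [-2.1 -0.1]
R sc13 obs-model px [-1.7  3.1]
R top13 obs-model px [-2.   0.3]
P sc12 obs-model px [-0.4  0.3]
P top12 obs-model px [-0.6  1.3]
P sc13 obs-model px [-0.3  0.7]
```

The multi-view fit shows the pliers level in pitch (tips 3.2 mm below the pivot cap, against 3.0 mm at rest), yawed 2–4°. Tip separation is about 68 mm, i.e. spread. Centring over the spindle and coming down to a ring height of about 100 mm, still clear of the 82 mm spindle end.

Emit:
jog_arm:
  targets:
    - [0, 0.6, -1.2, 0, 0, 0, 1]
    - [1, 0.6, -1.25, 0, 0, 0, 1]
    - [4, 0.6, -1.25, 0, 0, 0, 1]
    - [6.5, 0.6, -1.25, 0, 0, 0, 1]
    - [7.0, 0.6, -1.25, 0, 0, 0, 1]

```text
t: 15.28
tool_pos: [0.4677, 0.0991, 0.0907]
orientation: [0.748, 1.443, -0.755]
force: [-0.1, 0.4, -1.6]
opening: 0.0296
```

Emit:
jog_arm:
  targets:
    - [0, 0, 0, 0, 0, 0, 1]
    - [0, 0, 0, 0, 0, 0, 1]

```text
t: 15.52
tool_pos: [0.4682, 0.0992, 0.0915]
orientation: [0.748, 1.442, -0.755]
force: [0.2, -0.4, -1.6]
opening: 0.0294
```

Run:
```python
from h import *
s=robot.read_state(); print(s["t"],s["tool_pos"],s["opening"],s["force"],s["dq"].round(3)); R=Ro.from_rotvec(s["orientation"]).as_matrix(); print(R.round(4))
np.savez("p14.npz",R=R,t=s["tool_pos"])
c=cam("scene","sc14"); crop(c,235,210,120,90,"sc14c",6); c=cam("top","top14"); crop(c,240,200,70,70,"top14c",8); crop(cam("wrist","w14"),180,0,270,200,"w14c",3)
print("ring mid est",mm(R@[-.0107,.1237,-.0047]+s["tool_pos"]))
```

```text
15.525 [0.46824022 0.09919795 0.09152467] 0.02941782128373369 [ 0.24882615 -0.36757435 -1.6103811 ] [-0.001 -0.007 -0.006  0.001 -0.004 -0.   ]
[[-0.0058  0.821   0.571 ]
 [-0.0013  0.571  -0.821 ]
 [-1.     -0.0055 -0.0022]]
ring mid est [567.2, 173.7, 101.6]
```

View pics/sc14c.png

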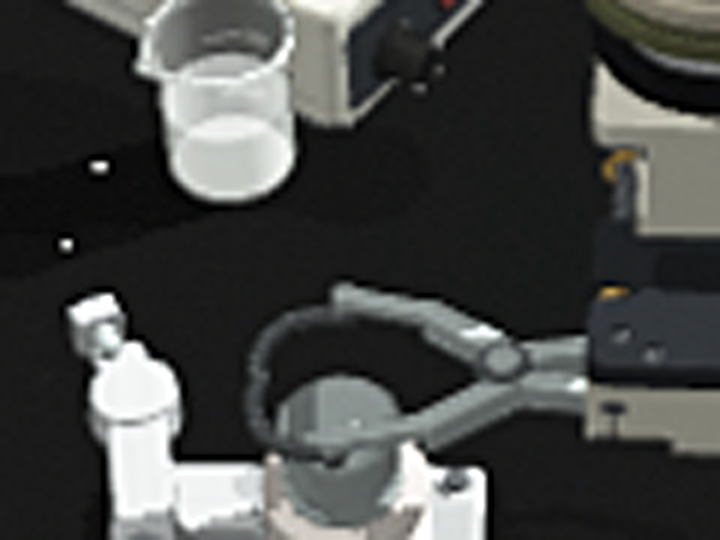

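View pics/top14c.png

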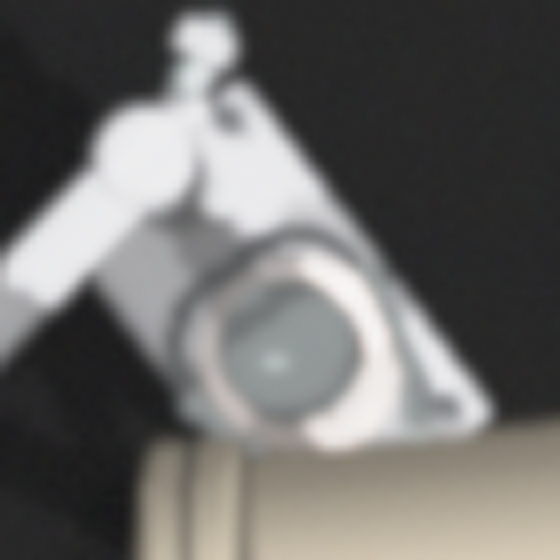

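View pics/w14c.png

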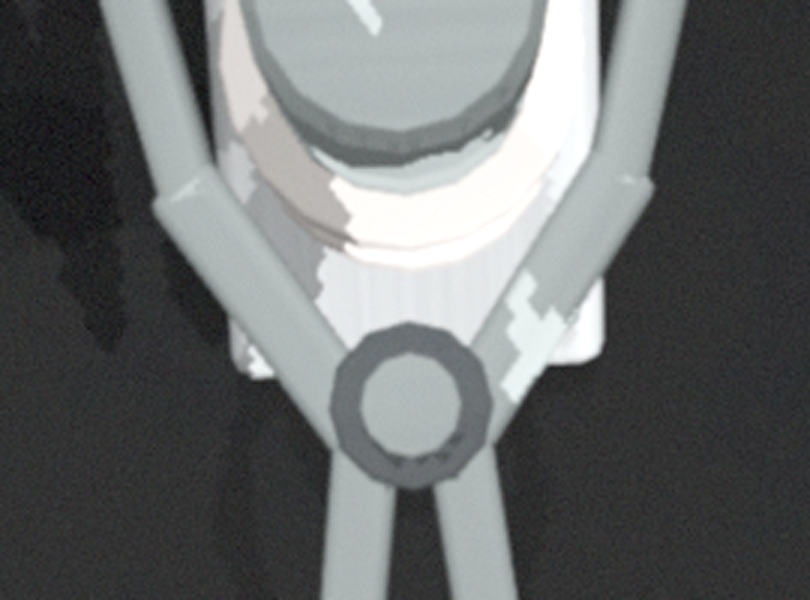

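Lateral alignment looks good within 0.5 mm (wrist view: pliers axis ≈392, disc ≈390 in the crop). Lengthwise it needs about 2 mm forward and 0.3° nose up. I'll go to a ring height of about 88, just above the end face, where parallax vanishes.

Emit:
jog_arm:
  targets:
    - [0.4, 0.2, 0, 0, 0, 0.3, 1]
    - [1.0, 0.2, 0, 0, 0, 0.3, 1]
    - [1.2, 0.2, 0, 0, 0, 0.3, 1]
    - [1.2, 0.2, 0, 0, 0, 0.3, 1]

```text
t: 16.18
tool_pos: [0.4697, 0.1003, 0.0792]
orientation: [0.752, 1.439, -0.751]
force: [0.0, 0.5, -1.6]
opening: 0.029
```

Run:
```python
from h import *
s=robot.read_state(); print(s["t"],s["tool_pos"],s["opening"],s["force"],s["dq"].round(3)); R=Ro.from_rotvec(s["orientation"]).as_matrix(); print(R.round(4))
np.savez("p15.npz",R=R,t=s["tool_pos"])
c=cam("scene","sc15"); crop(c,260,245,80,70,"sc15c",9); c=cam("top","top15"); crop(c,250,215,50,50,"top15c",14); crop(cam("wrist","w15"),180,0,270,200,"w15c",3)
print("ring mid est",mm(R@[-.0107,.1232,-.0039]+s["tool_pos"]))
```

```text
16.175 [0.46967948 0.10025966 0.07922422] 0.02901868263618521 [ 0.02363946  0.50678481 -1.61896841] [ 0.    -0.006 -0.006  0.002  0.003  0.   ]
[[-1.700e-03  8.210e-01  5.709e-01]
 [ 1.600e-03  5.709e-01 -8.210e-01]
 [-1.000e+00 -5.000e-04 -2.300e-03]]
ring mid est [568.6, 173.8, 89.9]
```

View pics/sc15c.png

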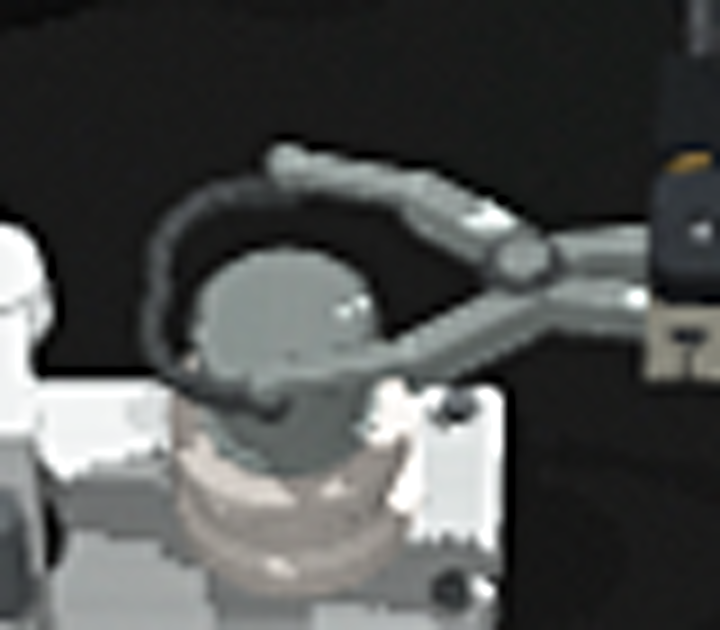

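View pics/top15c.png

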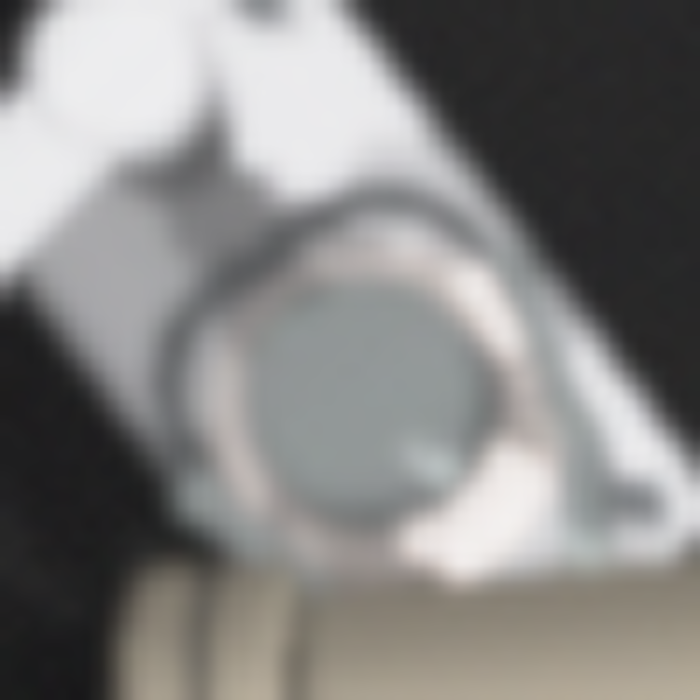

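View pics/w15c.png

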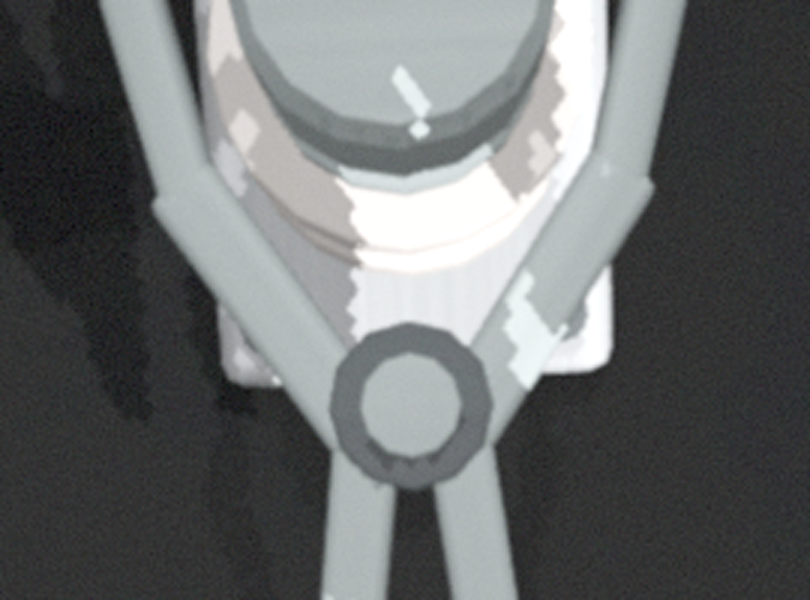

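The top view shows the disc (248–490, 275–520) inside the ring with even gaps of about 6–9 mm. A quantitative check with the rim from w15.

Run:
```python
from h import *
from scipy.optimize import least_squares
w=load("w15"); p=np.load("p15.npz"); W=lambda x,y:[(x+.5)/3-.5+180,(y+.5)/3-.5]
pts=[(238,8),(265,62),(300,98),(345,116),(400,124),(440,118),(490,92),(525,58),(550,10)]
Q=np.array([onz(w,W(*q),.082)[0] for q in pts])[:,:2]
r=least_squares(lambda x:np.hypot(*(Q-x).T)-.022,[.5688,.1737]); print("axis w15",mm(r.x),mm(r.fun))
z0=p["t"][2]+.0087
P=onz(w,W(411,405),z0+.0145)[0]; print("pivot",mm(P))
L,Rr=onz(w,W(155,205),z0+.013)[0],onz(w,W(652,183),z0+.013)[0]; v=L-Rr; y=np.arctan2(v[1],v[0])-np.pi/2; print("yaw",np.degrees(y))
m=P[:2]+.0548*np.array([np.cos(y),np.sin(y)]); print("ring mid",mm(m),"err",mm(r.x-m))
d=r.x-m; u=np.array([.821,.571]); n=np.array([.571,-.821]); print("dy,dz mm",mm(d@u),mm(d@n))
# hub check z=.048 r=30
t=load("top15"); s=load("sc15"); T=lambda x,y:[(x+.5)/14-.5+250,(y+.5)/14-.5+215]; S=lambda x,y:[(x+.5)/9-.5+260,(y+.5)/9-.5+245]
print("axis top",mm(onz(t,T(369,398),.082)),"scene",mm(onz(s,S(287,332),.082)))
Lt=onz(s,S(262,378),z0+.013)[0]; Rt=onz(s,S(287,157),z0+.013)[0]; print("tips scene",mm(Lt),mm(Rt),mm((Lt+Rt)/2))
for zz in (z0,):
    print("model ring mid",mm(p["R"]@[-.0112,.1232,-.0039]+p["t"]))
# heights: pivot by w15+sc15
print("pivot tri",[mm(a) for a in tri([(w,W(411,405)),(s,S(524,256))])]," underside est",mm(z0))
print("tip tri R",[mm(a) for a in tri([(t,T(560,330)),(s,S(287,157))])])
```

```text
axis w15 [571.1, 175.2] [-0.6, -0.0, 0.4, -0.0, 0.0, 0.1, -0.0, -0.1, -0.4]
pivot [525.0, 140.3, 102.4]
yaw 37.052790372408886
ring mid [568.7, 173.3] err [2.4, 1.9]
dy,dz mm 3.1 -0.2
axis top [[567.0, 174.0, 82.0]] scene [[565.2, 178.2, 82.0]]
tips scene [549.8, 203.0, 100.9] [588.8, 149.4, 100.9] [569.3, 176.2, 100.9]
model ring mid [568.6, 173.8, 90.4]
pivot tri [[525.0, 140.3, 102.9], [0.0, 0.0]]  underside est 87.9
tip tri R [[583.2, 144.5, 99.4], [7500.0, 7500.0]]
```

The residual offset is at most 1.5 mm (full-circle fit: 0.2 mm; near-arc fit: +1.5 mm forward). Pivot height matches the model. Lowering by 20 mm with a 0.5 mm forward trim, then I'll look.

Emit:
jog_arm:
  targets:
    - [0.4, 0.06, 0, 0, 0, 0, 1]
    - [0.9, 0.06, 0, 0, 0, 0, 1]
    - [1.4, 0.06, 0, 0, 0, 0, 1]
    - [1.9, 0.06, 0, 0, 0, 0, 1]
    - [1.9, 0.06, 0, 0, 0, 0, 1]

```text
t: 16.95
tool_pos: [0.47, 0.1006, 0.06]
orientation: [0.752, 1.44, -0.751]
force: [-0.2, -0.6, -1.1]
opening: 0.0292
```

Run:
```python
from h import *
s=robot.read_state(); print(s["t"],s["tool_pos"],s["opening"],s["force"],s["wrist_torque"].round(3),s["dq"].round(3)); R=Ro.from_rotvec(s["orientation"]).as_matrix(); print(R.round(4))
np.savez("p16.npz",R=R,t=s["tool_pos"])
c=cam("scene","sc16"); crop(c,260,245,80,70,"sc16c",9); c=cam("top","top16"); crop(c,250,215,50,50,"top16c",14)
w=cam("wrist","w16"); crop(w,180,0,270,200,"w16c",3)
print("ring mid est",mm(R@[-.0112,.1232,-.0039]+s["tool_pos"]))
t=cv2.cvtColor(load("w15")["frame"][112:158,294:340],cv2.COLOR_RGB2GRAY); b=cv2.cvtColor(w["frame"][100:170,282:352],cv2.COLOR_RGB2GRAY)
m=np.zeros(t.shape,np.uint8); cv2.circle(m,(22,21),25,255,-1)
r=cv2.matchTemplate(b,t,cv2.TM_CCORR_NORMED,mask=m); _,v,_,l=cv2.minMaxLoc(r); print("pivot shift",l[0]-12,l[1]-12,v)
```

```text
16.95 [0.47002294 0.10060284 0.06002258] 0.02923433147866017 [-0.16347332 -0.62871071 -1.11872802] [-0.09   0.045 -0.045] [ 0.001 -0.008 -0.01  -0.     0.006  0.001]
[[-2.100e-03  8.211e-01  5.708e-01]
 [ 1.600e-03  5.708e-01 -8.211e-01]
 [-1.000e+00 -8.000e-04 -2.500e-03]]
ring mid est [569.0, 174.1, 71.1]
pivot shift 0 0 0.9995821714401245
```

View pics/sc16c.png

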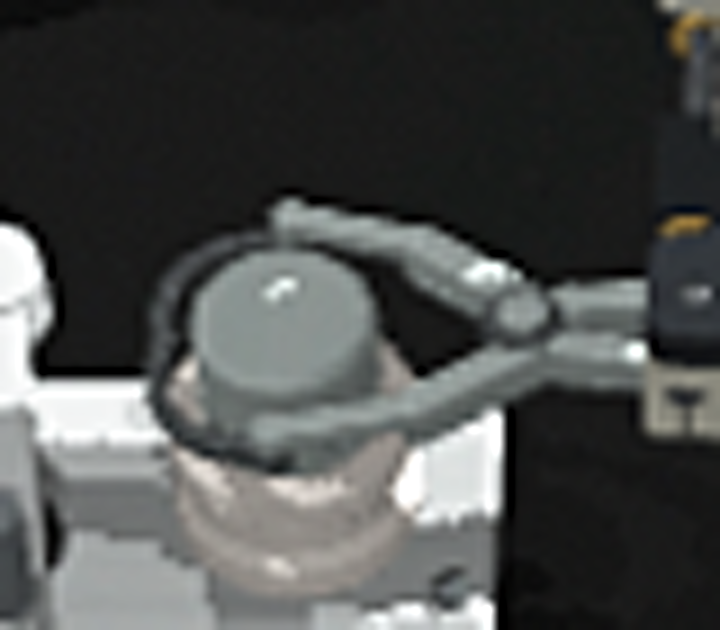

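View pics/top16c.png

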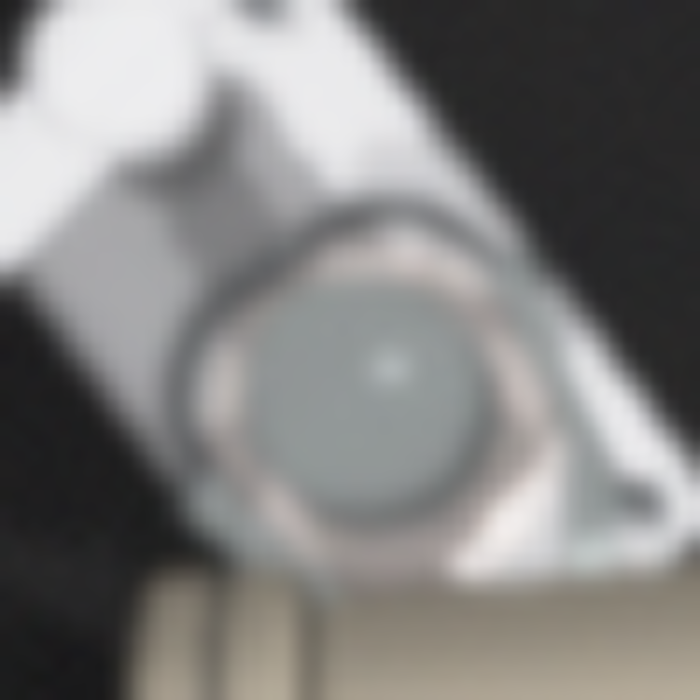

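View pics/w16c.png

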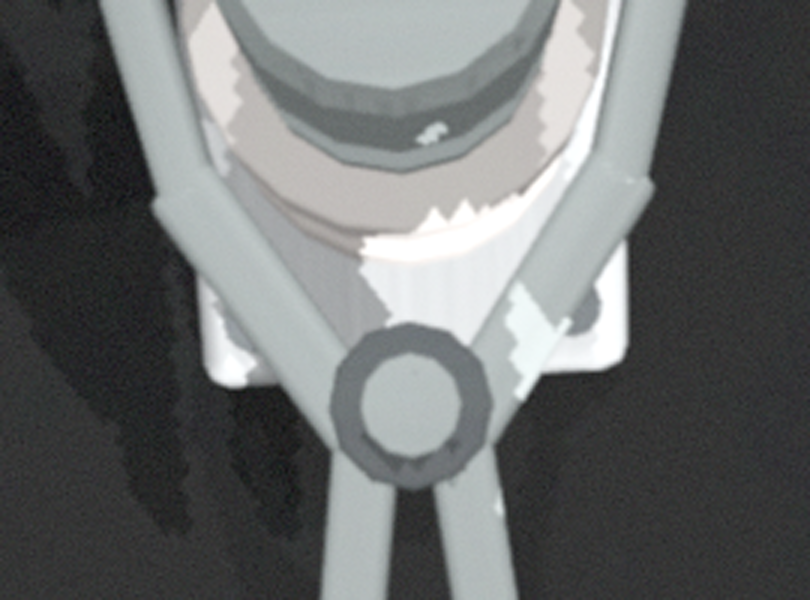

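The ring passes cleanly round the spindle: no force change, no slip in the grip, gaps still about 6 mm. Lowering the last 14.5 mm.

Emit:
jog_arm:
  targets:
    - [0.4, 0, 0, 0, 0, 0, 1]
    - [0.8, 0, 0, 0, 0, 0, 1]
    - [1.2, 0, 0, 0, 0, 0, 1]
    - [1.45, 0, 0, 0, 0, 0, 1]
    - [1.45, 0, 0, 0, 0, 0, 1]

```text
t: 17.73
tool_pos: [0.4704, 0.1007, 0.046]
orientation: [0.752, 1.439, -0.751]
force: [0.2, 0.7, -1.8]
opening: 0.0291
```

Run:
```python
from h import *
s=robot.read_state(); print(s["t"],s["tool_pos"],s["opening"],s["force"],s["wrist_torque"].round(3),s["dq"].round(3)); R=Ro.from_rotvec(s["orientation"]).as_matrix(); print(R.round(4))
np.savez("p17.npz",R=R,t=s["tool_pos"])
c=cam("scene","sc17"); crop(c,260,245,80,70,"sc17c",9); c=cam("top","top17"); crop(c,250,215,50,50,"top17c",14)
w=cam("wrist","w17"); crop(w,180,0,270,200,"w17c",3)
print("ring mid est",mm(R@[-.0112,.1232,-.0039]+s["tool_pos"]))
t=cv2.cvtColor(load("w15")["frame"][112:158,294:340],cv2.COLOR_RGB2GRAY); b=cv2.cvtColor(w["frame"][100:170,282:352],cv2.COLOR_RGB2GRAY)
m=np.zeros(t.shape,np.uint8); cv2.circle(m,(22,21),25,255,-1)
r=cv2.matchTemplate(b,t,cv2.TM_CCORR_NORMED,mask=m); _,v,_,l=cv2.minMaxLoc(r); print("pivot shift",l[0]-12,l[1]-12,v)
```

```text
17.725 [0.47042734 0.1006712  0.04601626] 0.02906695089929816 [ 0.18846325  0.67757531 -1.80608143] [-0.139  0.044 -0.012] [-0.    -0.006 -0.007 -0.001  0.003 -0.   ]
[[-1.300e-03  8.211e-01  5.708e-01]
 [ 1.700e-03  5.708e-01 -8.211e-01]
 [-1.000e+00 -1.000e-04 -2.100e-03]]
ring mid est [569.4, 174.2, 57.2]
pivot shift 0 0 0.9995306730270386
```

View pics/sc17c.png

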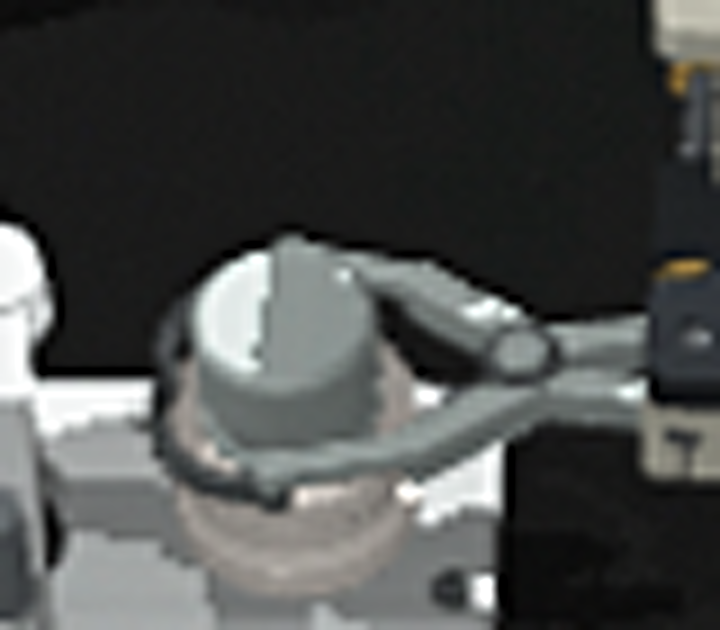

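View pics/top17c.png

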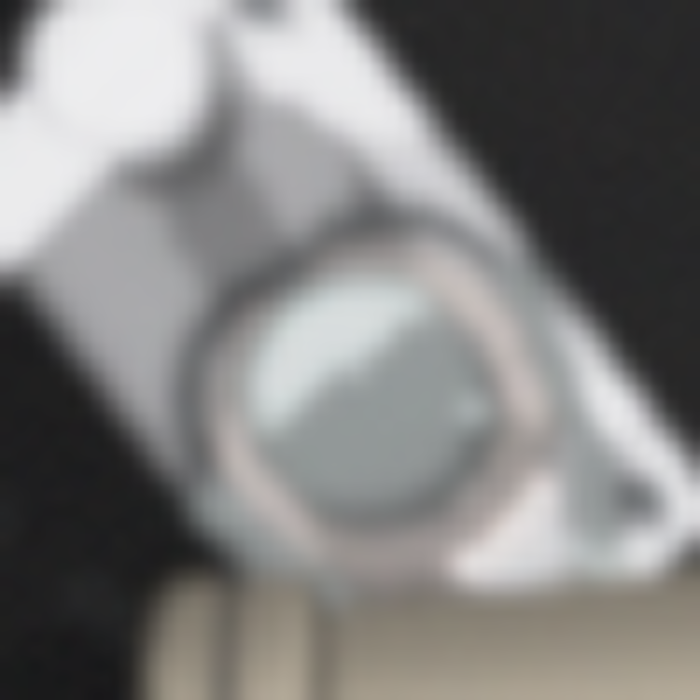

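View pics/w17c.png

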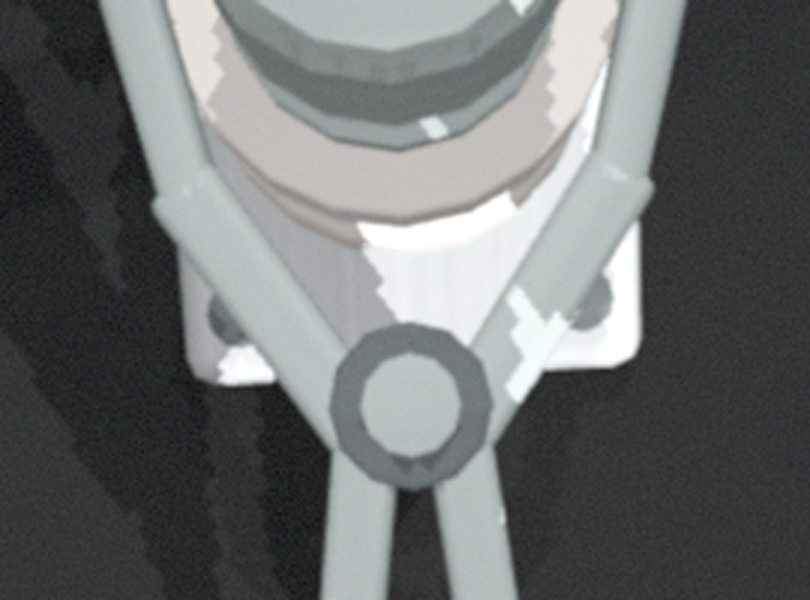

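Run:
```python
from h import *
S1=lambda x,y:[(x+.5)/12-.5+325,(y+.5)/12-.5+200]; B=lambda x,y:[(x+.5)/4-.5+260,(y+.5)/4-.5+145]
V=lambda x,y:[(x+.5)/4-.5+295,(y+.5)/4-.5]
P1=lambda x,y:[(x+.5)/6-.5+310,(y+.5)/6-.5+190]
for q in ((513,228),(510,228)): print("rest piv",[mm(a) for a in tri([(load("scene1"),S1(*q)),(load("w9"),B(280,71)),(load("w3"),V(216,254))])],mm(tri([(load("scene1"),S1(*q)),(load("w9"),B(280,71))])[0]))
S=lambda x,y:[(x+.5)/9-.5+260,(y+.5)/9-.5+245]; W=lambda x,y:[(x+.5)/3-.5+180,(y+.5)/3-.5]
for n,q in (("15",(524,256)),("16",(524,309)),("17",(523,352))):
    p=np.load(f"p{n}.npz"); x,e=tri([(load("sc"+n),S(*q)),(load("w"+n),W(411,405))]); print(n,mm(x),mm(e),"cap above tcp",mm(x[2]-p["t"][2]))
# spindle tops/hub in w17
from scipy.optimize import least_squares
w=load("w17")
hub=[(215,105),(260,165),(310,200),(360,218),(405,222),(460,210),(520,185),(575,135)]
for z,pts,r in ((.048,hub,.030),):
    Q=np.array([onz(w,W(*q),z)[0] for q in pts])[:,:2]; f=least_squares(lambda x:np.hypot(*(Q-x).T)-r,[.569,.174]); print("hub axis",mm(f.x),mm(f.fun))
    M=np.c_[2*Q,np.ones(len(Q))]; x=np.linalg.lstsq(M,(Q**2).sum(1),rcond=None)[0]; print(mm(x[:2]),mm(np.sqrt(x[2]+x[0]**2+x[1]**2)))
```

```text
rest piv [[575.1, -114.6, 37.1], [900.0, 100.0, 900.0]] [575.4, -114.4, 37.5]
rest piv [[575.2, -114.5, 37.0], [1300.0, 300.0, 1100.0]] [575.7, -114.3, 37.4]
15 [525.0, 140.3, 102.9] [0.0, 0.0] cap above tcp 23.7
16 [525.4, 140.6, 84.1] [100.0, 100.0] cap above tcp 24.1
17 [525.7, 140.8, 68.5] [0.0, 0.0] cap above tcp 22.5
hub axis [569.7, 172.6] [-0.7, -0.0, 0.3, 0.4, 0.4, -0.2, -0.1, -0.4]
[567.9, 171.5] 28.2
```

Cap height against the rest reading puts the ring at 56.5–57.2 mm. Its offset from the axis is at most 1.5 mm by every estimate (5 mm free), and it is level within 0.15°. Final check of the whole scene and the brace.

Emit:
jog_arm:
  targets:
    - [0.02, 0, 0.03, 0, 0, 0, 1]
    - [0.02, 0, 0.03, 0, 0, 0, 1]
    - [0.02, 0, 0.03, 0, 0, 0, 1]

```text
t: 18.25
tool_pos: [0.471, 0.1005, 0.0463]
orientation: [0.752, 1.438, -0.75]
force: [0.2, -0.3, -1.1]
opening: 0.0294
```

Run:
```python
from h import *
s=robot.read_state(); print(s["t"],s["tool_pos"],s["opening"],s["force"],np.abs(s["dq"]).max().round(4)); R=Ro.from_rotvec(s["orientation"]).as_matrix(); print(R.round(4)); print("ring",mm(R@[-.0108,.1232,-.0042]+s["tool_pos"]))
c=cam("scene","sc18"); d=cam("top","top18"); a=load("top1")["frame"].astype(int); b=d["frame"].astype(int)
D=(np.abs(a-b).max(2)>40).astype(np.uint8); n,l,st,ce=cv2.connectedComponentsWithStats(D)
print([ (st[i][:5].tolist()) for i in range(1,n) if st[i][4]>12])
crop(d,200,190,110,90,"top18c",6)
```

```text
18.25 [0.47104319 0.10047473 0.04634995] 0.02943687785299595 [ 0.21382329 -0.31117844 -1.09797201] 0.0019
[[-3.000e-04  8.211e-01  5.709e-01]
 [ 1.800e-03  5.709e-01 -8.211e-01]
 [-1.000e+00  8.000e-04 -1.600e-03]]
ring [569.8, 174.2, 57.3]
[[177, 196, 12, 10, 100], [374, 204, 25, 29, 258], [251, 210, 7, 5, 25], [269, 219, 17, 12, 83], [225, 221, 32, 34, 395], [258, 223, 17, 26, 178], [380, 230, 23, 51, 449], [260, 238, 88, 92, 5045], [400, 252, 16, 23, 113], [413, 276, 5, 4, 14], [386, 281, 14, 7, 70], [277, 328, 6, 57, 200], [291, 361, 130, 119, 7525], [273, 381, 5, 8, 26], [270, 393, 22, 62, 542], [275, 394, 3, 6, 14], [600, 424, 40, 56, 1612], [272, 457, 9, 23, 163], [283, 471, 14, 9, 59]]
```

View pics/sc18.png

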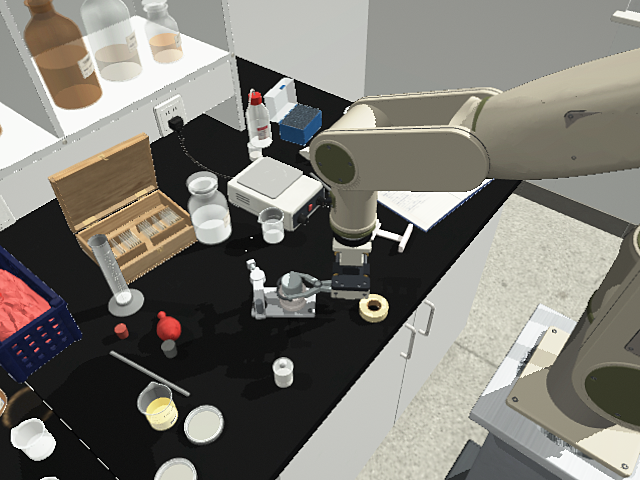

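View pics/top18c.png

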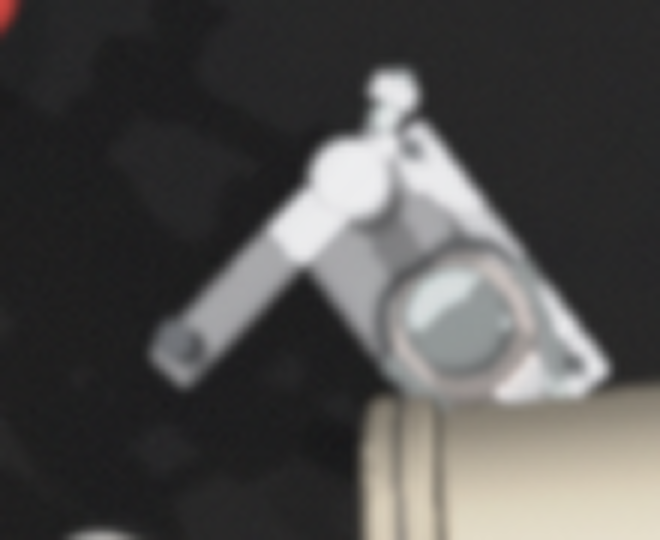

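Emit:
jog_arm:
  targets:
    - [0.08, -0.09, 0.03, 0, 0, 0, 1]
    - [0.08, -0.09, 0.03, 0, 0, 0, 1]
    - [0.08, -0.09, 0.03, 0, 0, 0, 1]

```text
t: 18.73
tool_pos: [0.4704, 0.0997, 0.0455]
orientation: [0.752, 1.438, -0.75]
force: [0.5, 0.4, -2.0]
opening: 0.0292
```

Run:
```python
from h import *
s=robot.read_state(); print(s["t"],s["tool_pos"],s["opening"],s["force"]); R=Ro.from_rotvec(s["orientation"]).as_matrix(); print("ring",mm(R@[-.0108,.1232,-.0042]+s["tool_pos"]))
c=cam("scene","sc19"); a=load("scene1")
im=np.hstack([cv2.resize(x["frame"][320:370,145:200],None,fx=6,fy=6) for x in (a,c)]); cv2.imwrite("pics/stop.png",im[:,:,::-1])
crop(c,240,250,90,70,"sc19c",8)
```

```text
18.725 [0.47040001 0.09970917 0.04549256] 0.029211234377825423 [ 0.45300011  0.39628578 -2.00979923]
ring [569.2, 173.5, 56.4]
```

View pics/stop.png

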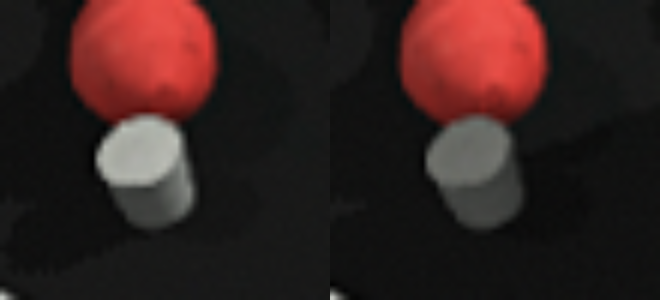

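View pics/sc19c.png

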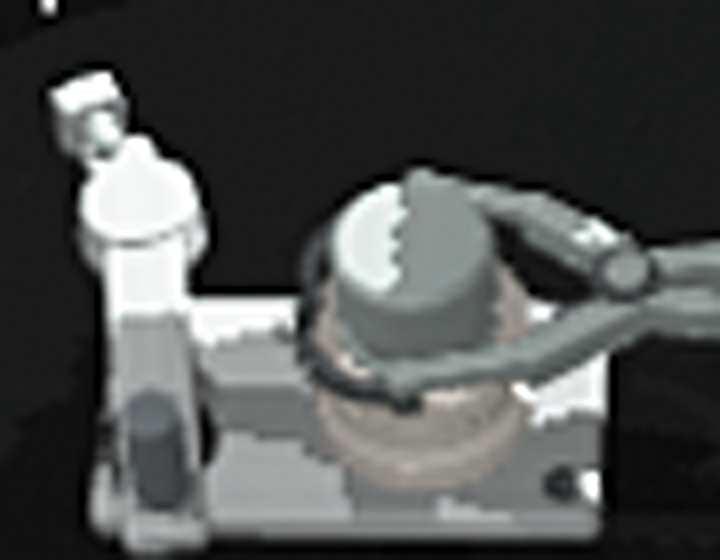

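The stopper is only shaded by the arm and has not moved, and the brace is still out. The ring surrounds the groove above the hub at an estimated (569.2, 173.5, 56.4), which is the measured axis. Handing in.

Run:
```python
from plant import ticket, robot
print(ticket.close_job()); s=robot.read_state(); print(s["t"],s["tool_pos"],s["opening"],s["force"])
```

```text
the job is handed in; nothing more can be done
None
the job is handed in; nothing more can be done
```

The job is handed in at 18.8 s. The brace is in its end notch, and the gripper is holding the fully spread ring around the groove, clear of the spindle and hub.

- **Brace:** I pushed the knob round its arc until it met the end stop with about 9 N. The camera then gave its angle as 1.39–1.42 rad, and it was still out in the last pictures.
- **Ring spread:** The handles are squeezed at 50 N. The jaw tips measured about 68 mm apart. The opening stayed at 29 mm, below the 32 mm you gave for fully squeezed, and I did not explain that gap.
- **Ring position:** My last estimate puts its middle at (569.2, 173.5, 56.4) mm. The spindle axis is at about (569, 173.5) mm and the groove at 56.5 mm. The tool is level within about 0.15°.
- **Contact:** The force stayed at the weight of the pliers (1–2 N) all the way down. The pliers did not slip in the grip.
- **Other objects:** A brightness change near the stopper was only the arm's shadow, and the last scene picture showed nothing else out of place.

**Checks that disagreed:**
- Axis estimates from the different views spread by 1–3 mm, against 5 mm of free room round the spindle.
- Height estimates differed by about 0.7 mm.
- The pliers sit about 2–4° turned in the gripper, which I allowed for.
- One comparison of the jaw tips suggested the pliers were rolled about 4°, but the wrist camera did not confirm it.

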